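# Tighten the transformer clamp nut at the bottom of its well

## Task

The clamp nut of the mains transformer in the tilted power-supply chassis has worked loose. Take the blue-handled nut driver from the rack, reach down the deep well in the middle of the transformer with it and tighten the nut clockwise until it stops hard, then put the driver back upright, fully down in the rack hole it came from. Do not knock the tall capacitors beside the transformer, and leave the red driver, the yellow screwdriver, the solder reel and the bottle where they stand.

Things in the scene. Friction and masses are not known exactly. Their poses are not given: they have to be found in the camera images.
- driver_blue: Blue nut driver, loose, 0.3 kg, 193 mm long, standing socket-down in one of the rack's three holes at any yaw. Origin: centre of the socket mouth, its lowest end; z up its axis. Along z: steel socket 32 mm across, 0 to 60 mm, tapering in from 46; shaft 14 mm, to 105; round collar 50 mm, 105 to 111 (rests on the rack plate); hexagonal handle 32 mm across flats, to 187; end 25 mm, to 193.
- driver_grip (a point): Point on the blue driver's axis, midway up its hexagonal handle, 150 mm above its origin; axes as the driver's. The handle (32 mm across flats) and the socket's hexagonal recess (23.6 mm across flats, 16 mm deep) share the same flats: flat normals at 0, 60, 120, ... degrees about z from x.
- driver_red: Red-handled nut driver of the same length, collar and handle, its socket (25 mm outside) too small for this nut; stands in another rack hole; leave alone. Origin at its lowest end, z up its axis.
- screwdriver_yellow: Yellow-handled screwdriver of the same length, collar and handle, in the remaining rack hole; leave alone. Origin at its tip, z up its axis.
- rack: Aluminium tool rack, fixed, on either side of the bench. Origin: centre of its underside. Plate 66 mm (x) by 270 mm (y), 10 mm thick, its top 118 mm above the bench, with three 40 mm through holes at y = -88, 0 and 88 mm; an end leg at each side, foot plate below. A tool hangs by its collar, its lower end 13 mm above the bench: lifting it clear of the plate takes 105 mm.
- nut_seat (a point): Centre of the nut's underside, on the floor of the well: steel hexagon nut 22 mm across flats, 15 mm high, top 5 mm tapered. The frame turns with the nut: z up the well's axis to its mouth; flat normals at 0, 60, ... degrees about z from x. When the driver is fully seated its origin is here and its z along this z. The nut turns with about 0.15 N m of friction.
- nut (a joint): Angle of the nut, rad: 0 is fully tight (a hard stop), larger is looser; tightening is clockwise seen from the well's mouth (negative about point nut_seat's z). Starts 2.2 to 3.4 rad loose.
- well (a point): Centre of the well's mouth on top of the transformer, an amber-taped toroid 150 mm across, 80 mm high, black lining in its middle. z out along the well's axis, x to the chassis's raised rear panel, y to its left. The well is 38 mm wide (44 mm in its top 8 mm) and 77 mm deep from here to the nut's underside.
- psu (a joint): Tilt of the power-supply chassis (sheet-metal tray 250 by 322 mm) in its cradle, rad, locked, 0.40 to 0.70: the well's axis leans by this angle from vertical towards the cradle's -x side, which faces the robot.
- cradle: Plywood service cradle carrying the chassis, fixed, on the side of the bench away from the rack, 260 mm (x) by 370 mm (y), its tilt axis along y 105 mm above the bench. Origin: centre of its underside.
- capacitors: Four dark upright capacitors fixed to the chassis, not to be knocked: 51 mm across, 105 mm tall, their tops 25 mm beyond the transformer's top. Axes as point well; centres at x, y = (-33, 122), (31, 122), (115, 62), (115, -10) mm in that point's frame. Origin on the tilt axis, mid-chassis, 92 mm below the transformer's top face.
- solder_reel: Green solder reel, 62 mm across, 56 mm high, standing before the cradle; leave alone. Origin: centre of its underside.
- flux_bottle: Amber bottle, 44 mm across, 100 mm high, standing before the rack; leave alone. Origin: centre of its underside.

How it is judged:
By the outcome, as a careful person would: the job done as asked, in the order asked, and still so for the second after the job is handed in, with the robot touching nothing.
It also fails if it takes over 70 s, if anything falls off the work surface, if the arm or the gripper's body presses on something with over 40 N, if the wrist force passes 120 N, or if a joint passes its speed limit or range.

## Robot

A 6-joint arm with a two-finger parallel gripper is mounted at the origin on the work surface. World frame = base frame: x ahead of the robot, y to its left, z up, the work surface at z = 0. Lengths are in mm, angles in degrees, forces in N, time in s.
With the tool pointing down it reaches from about 300 to 850 mm from the base axis. Payload 4.2 kg.
Tool frame: the origin (TCP) lies midway between the tips of the shut fingers; the grasp point (between the pads) lies 19 mm behind it; z points along the fingers, y is the line along which they close (so a half turn about z gives the same grasp; the last joint's range is limited). The gripper opens to 91 mm and grips with 3 to 60 N. Pads are 32 mm wide; open, the fingers measure 118 mm over their backs; the gripper's body (76 mm by 178 mm) begins 60 mm behind the grasp point.
Start: joints at [-71.276, 18.312, 89.639, -0, 72.044, -1.146], TCP at [195.441, -540.783, 213.976] pointing down, gripper open.
Joint ranges: [-177.97, 177.97], [-48.28, 115.42], [12.27, 149.76], [-77.06, 257.06], [2.81, 150.46], [-146.56, 146.56]. Speed limits (degrees/s): [147.25, 147.25, 180, 180, 180, 180].

## Interface

Orientations are given as [roll, pitch, yaw] about the fixed x, y, z axes, in that order (R = Rz(yaw) Ry(pitch) Rx(roll)).
In Python, from workcell import env gives the robot as it stands.
- The arm moves only by the shell command python3 drive.py 'ROWS' [OPENING] [FORCE]. ROWS is a JSON list that holds a single list of rows (three levels of brackets), with 1 to 8 rows, each of 6 numbers: dx, dy, dz in mm, then a rotation vector rx, ry, rz in degrees; each row shifts and turns the commanded pose from where the row before left it, along the tool's axes as they then stand; what a row does not reach is not made up. A row lasts 1/10 s, in which the tool goes at most 50 mm and 8.59 degrees, less where a joint would pass 70% of its speed; a pose out of reach is approached as far as the arm can. OPENING is the finger opening in mm, set as the command begins (- or left out keeps the last). The fingers move at their own pace and stop on an object; FORCE is the grip in N (left out, the last holds). Time passes only in rows, so rows that do not move let the fingers close. It prints the time, the measured TCP pose, the force, the opening and the grip force at its end. Input that does not fit is refused with a message, and nothing moves.
- env.state(): the state, without advancing time (a new reading comes with each control period).
- env.grab_frame(name): name is "side" or "top"; returns the picture (480x640x3 uint8, blue, green, red); there is no depth.
- env.camera_model(name): a dict with "fx", "fy", "cx", "cy" (pixels), "T" (4x4, takes a point from camera to world coordinates). Camera axes: x right, y up, looking along -z (the intrinsics and any distortion apply to the point x, -y, -z); pixel columns grow to the right and rows downward; lengths in mm; the calibration is good to about 2 mm. A picture is of the moment at which its call begins. camera_model takes no time and is no camera call.
- env.job_done(): hands the job in; it is judged then, once.
The state is a dict: "time_s": time; "qpos": joint angles; "qvel": joint speeds; "effort": joint torques, N m; "ee_pos": TCP position; "ee_rot": TCP orientation; "force": force on the tool from outside, world axes, zero at the start; "torque": the same for the moment, N m; "gripper_width": finger opening in mm; "gripper_force": force on a finger pad.
Only numpy, scipy, OpenCV 4.12 (cv2) and the standard library are available. Lean on these libraries where they do the work, as an engineer would, in place of code of your own. Each camera call takes 0.05 s, during which the arm holds its last target. There are 200 camera calls.

## Working session

There is one attempt and no reset: what is moved stays moved. The work goes in short steps, Python scripts to look and compute and a shell command to move; the robot and the scene stay as the last step left them, time stands still between calls to the robot, and variables do not carry over. Pictures are saved under pics/ and viewed, at most 10 in all, crops included, and the job is handed in when it is done.

```bash
ls; mkdir -p pics; python3 - <<'E'
from workcell import env
import cv2
for n in("side","top"):
    cv2.imwrite(f"pics/{n}0.png",env.grab_frame(n)); m=env.camera_model(n); print(n,m)
print(env.state())
E
```

```text
drive.py
pics
workcell.py
side {'fx': 471.1664098216461, 'fy': 471.1664098216461, 'cx': 316.21722154936134, 'cy': 235.5681710580261, 'T': array([[-8.11418025e-01,  5.57912552e-01, -1.74167656e-01,
         3.51438125e+02],
       [-5.84442623e-01, -7.71843066e-01,  2.50369929e-01,
         2.50942865e+02],
       [ 5.25442892e-03,  3.04945675e-01,  9.52355252e-01,
         1.01791129e+03],
       [ 0.00000000e+00,  0.00000000e+00,  0.00000000e+00,
         1.00000000e+00]])}
top {'fx': 525.6693252718474, 'fy': 525.6693252718474, 'cx': 316.71233526796124, 'cy': 245.19772123274055, 'T': array([[ 2.85134998e-02,  9.95548146e-01, -8.98380165e-02,
         4.14605784e+02],
       [-9.99398488e-01,  3.01673573e-02,  1.71053208e-02,
         4.92171685e+00],
       [ 1.97393460e-02,  8.92962453e-02,  9.95809489e-01,
         1.23978568e+03],
       [ 0.00000000e+00,  0.00000000e+00,  0.00000000e+00,
         1.00000000e+00]])}
{'time_s': 0.1, 'qpos': array([-7.12771845e+01,  1.83477251e+01,  8.96996394e+01,  1.20832070e-03,
        7.20435329e+01, -1.14602139e+00]), 'qvel': array([-0.06031928, -0.11017186, -0.17380314, -0.07151946, -0.09528428,
       -0.03479447]), 'effort': array([-1.78939565e-03, -4.13334310e+01, -2.32506162e+01,  7.27951527e-02,
        4.21688729e-02, -4.80732672e-05]), 'ee_pos': array([ 195.28517468, -540.34195157,  213.20537407]), 'ee_rot': array([-1.79909144e+02, -2.96663855e-03,  1.98684611e+01]), 'force': array([-0.51787503,  0.25972409,  0.55092606]), 'torque': array([ 0.00466049, -0.04361999,  0.01826086]), 'gripper_force': 0.0, 'gripper_width': 91.51693755908194}
```

View pics/side0.png

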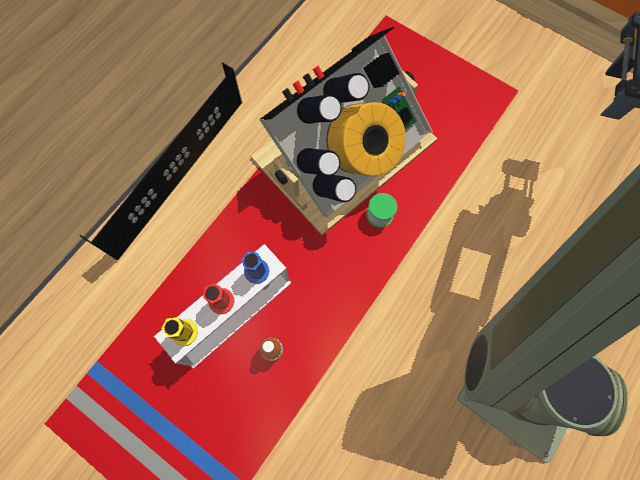

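View pics/top0.png

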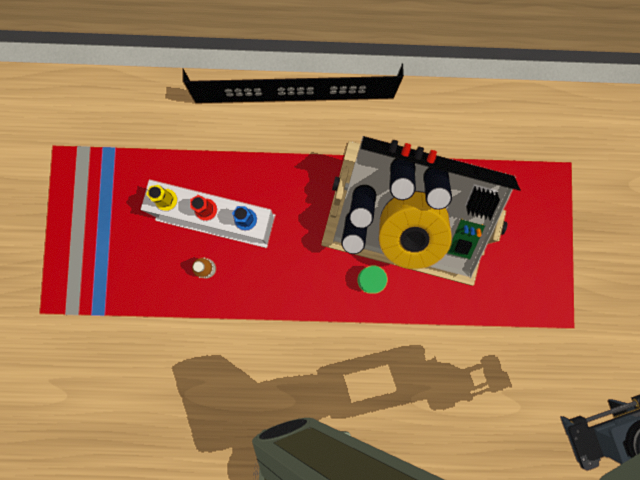

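The side view shows the blue driver's end at about (255,262) and the well at about (376,140). In the top view they are at about (243,216) and (414,239). Next I'll look at zoomed crops of both.

```bash
cat > h.py <<'E'
import numpy as np, cv2
from scipy.spatial.transform import Rotation as R
from workcell import env
M={n:env.camera_model(n) for n in("side","top")}
def ray(n,u,v):
    m=M[n]; d=np.array([(u-m["cx"])/m["fx"],-(v-m["cy"])/m["fy"],-1.]); T=m["T"]
    d=T[:3,:3]@d; return T[:3,3],d/np.linalg.norm(d)
def tri(ps,pt):
    (a,d),(b,e)=ray("side",*ps),ray("top",*pt)
    s=np.linalg.lstsq(np.c_[d,-e],b-a,rcond=None)[0]; p,q=a+s[0]*d,b+s[1]*e
    return (p+q)/2,np.linalg.norm(p-q)
def onz(n,u,v,z):
    o,d=ray(n,u,v); return o+d*(z-o[2])/d[2]
def proj(n,p):
    m=M[n]; q=m["T"][:3,:3].T@(np.asarray(p,float)-m["T"][:3,3]); return np.array([m["cx"]-m["fx"]*q[0]/q[2],m["cy"]+m["fy"]*q[1]/q[2]])
E
python3 - <<'E'
import cv2,numpy as np
s=cv2.imread("pics/side0.png");t=cv2.imread("pics/top0.png")
def c(i,u,v,w,h): return cv2.resize(i[v:v+h,u:u+w],(400,300),interpolation=cv2.INTER_CUBIC)
cv2.imwrite("pics/z1.png",np.vstack([np.hstack([c(s,220,240,80,60),c(t,210,190,80,60)]),np.hstack([c(s,320,90,120,90),c(t,360,190,120,90)])]))
E
```

```text
(no output)
```

View pics/z1.png

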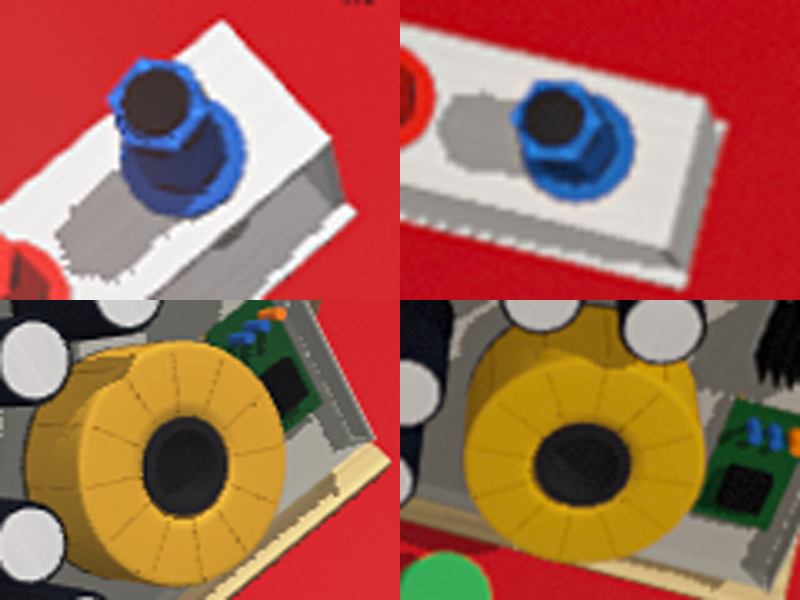

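```bash
cat > m.py <<'E'
from h import *
I={"side":cv2.imread("pics/side0.png"),"top":cv2.imread("pics/top0.png")}
def blobs(n,mask,roi,lo,hi):
    x0,y0,x1,y1=roi; m=np.zeros_like(mask); m[y0:y1,x0:x1]=mask[y0:y1,x0:x1]
    k,l,st,c=cv2.connectedComponentsWithStats(m)
    return [(c[i],st[i][4],max(cv2.findContours((l==i).astype(np.uint8),cv2.RETR_EXTERNAL,cv2.CHAIN_APPROX_NONE)[0],key=len)) for i in range(1,k) if lo<st[i][4]<hi]
for n,(capr,wr,dr) in {"side":((290,65,375,210),(345,115,405,165),(235,248,275,290)),"top":((335,155,460,260),(390,220,440,262),(228,200,265,235))}.items():
    h=cv2.cvtColor(I[n],cv2.COLOR_BGR2HSV); H,S,V=[h[...,i] for i in range(3)]
    w=((S<40)&(V>175)).astype(np.uint8)
    print(n,"caps")
    for c,a,k in blobs(n,w,capr,100,900): e=cv2.fitEllipse(k); print(c.round(1),a,np.round(e[0],1),np.round(e[1],1))
    d=(V<90).astype(np.uint8)
    for nm,r in(("well",wr),("end",dr)):
        for c,a,k in blobs(n,d,r,60,2000): e=cv2.fitEllipse(cv2.convexHull(k)); print(nm,c.round(1),a,np.round(e[0],1),np.round(e[1],1),round(e[2]))
E
python3 m.py
```

```text
side caps
[358.   86.1] 333 [358.   86.1] [18.1 21.5]
[329.9 107.5] 345 [329.9 107.5] [18.6 21.6]
[328.8 162.9] 324 [328.8 162.9] [18.4 20.6]
[345.2 189.4] 295 [345.3 189.4] [17.3 19.8]
well [374.9 139.4] 604 [374.9 139.4] [25.3 29.9] 6
end [250.7 259.9] 138 [250.7 260. ] [12.5 13.4] 44
top caps
[402.1 188.3] 317 [402.1 188.3] [18.  20.5]
[438.4 197.8] 315 [438.4 197.8] [17.6 20.9]
[360.6 217.4] 278 [360.6 217.4] [16.7 19.3]
[352.6 243.6] 251 [352.6 243.6] [15.5 18.7]
well [414.3 239. ] 582 [414.4 239. ] [24.8 29.4] 86
end [240.3 213.1] 103 [240.3 213.1] [10.9 11.4] 98
```

```bash
cat > geo.py <<'E'
from h import *
B=np.array([[0,0,0],[115,-10,25],[115,62,25],[31,122,25],[-33,122,25]],float)
S=[(374.9,139.4),(358,86.1),(329.9,107.5),(328.8,162.9),(345.2,189.4)]
T=[(414.3,239),(438.4,197.8),(402.1,188.3),(360.6,217.4),(352.6,243.6)]
r=[tri(a,b) for a,b in zip(S,T)]; P=np.array([x[0] for x in r])
print("gaps",[round(x[1],1) for x in r]); print(P.round(1))
Rw,_=R.align_vectors(P-P.mean(0),B-B.mean(0)); tw=P.mean(0)-Rw.apply(B.mean(0))
print("well fit",tw.round(1),"res",(P-Rw.apply(B)-tw).round(1).tolist()); A=Rw.as_matrix(); print(A.round(3)); z=A[:,2]
print("tilt",np.degrees(np.arccos(z[2])),"dir",np.degrees(np.arctan2(z[1],z[0])), "euler zyx",Rw.as_euler('ZYX',degrees=True), "tw-17.. nut",tw-77*z)
from m import I
E
cat >> geo.py <<'E'
E
python3 - <<'E'
import contextlib,io
exec(open('geo.py').read().split("from m import")[0])
E=tri((250.7,259.9),(240.3,213.1)); print("driver end",E)
for n,b in(("side",(250.7,259.9)),("top",(240.3,213.1))):
    print(n,onz(n,*b,206))
    I=cv2.imread(f"pics/{n}0.png"); h=cv2.cvtColor(I,cv2.COLOR_BGR2HSV); x,y=int(b[0]),int(b[1])
    m=np.zeros((480,640),np.uint8); w=((h[...,0]>95)&(h[...,0]<130)&(h[...,1]>100)&(h[...,2]>165)).astype(np.uint8)
    m[y-14:y+14,x-14:x+14]=w[y-14:y+14,x-14:x+14]
    k=np.argwhere(m)[:,::-1]; hull=cv2.convexHull(k.astype(np.int32))
    f=np.zeros_like(m); cv2.fillPoly(f,[hull],1)
    q=np.array([onz(n,*p,200)[:2] for p in np.argwhere(f)[:,::-1]]); c=q.mean(0); d=q-c
    a=np.arctan2(d[:,1],d[:,0]); rr=np.hypot(*d.T); s=(rr**6*np.exp(6j*a)).sum()
    print(n,"hex centre",c,"corner angle mod 60",np.degrees(np.angle(s))/6%60,len(q),rr.max())
# collar: whole-blue
E
```

```text
gaps [np.float64(1.5), np.float64(0.8), np.float64(0.9), np.float64(0.8), np.float64(0.9)]
[[ 532.5 -216.7  153. ]
 [ 603.4 -243.6  245. ]
 [ 619.6 -173.2  245.5]
 [ 568.1  -99.5  194.3]
 [ 518.5  -88.   154.7]]
well fit [ 532.8 -216.3  153.8] res [[-0.3, -0.4, -0.8], [-0.1, -0.1, 0.6], [0.5, 0.1, 0.0], [0.2, 0.2, 0.1], [-0.4, 0.2, 0.1]]
[[ 0.765  0.217 -0.606]
 [-0.179  0.976  0.124]
 [ 0.618  0.013  0.786]]
tilt 38.21694555883009 dir 168.4206205761002 euler zyx [-13.13959458 -38.20661956   0.9651391 ] tw-17.. nut [ 579.44991496 -225.85682731   93.32485344]
driver end (array([568.78901914, 141.44982716, 199.42861642]), np.float64(1.6250801702460438))
side [567.80595825 142.6342574  206.        ]
side hex centre [566.70209438 142.39884927] corner angle mod 60 28.375579461107705 318 21.15067192387782
top [567.06959161 140.24211271 206.        ]
top hex centre [561.60785062 135.09769205] corner angle mod 60 45.19369210089422 389 27.629233136945018
```

```bash
cat >> h.py <<'E'
def st():
    s=env.state(); return np.array(s["ee_pos"]),R.from_euler('xyz',s["ee_rot"],degrees=True),s
def go(p,Rt=None):
    """tool-axes translation and rotvec from the measured pose to target"""
    q,r,s=st(); print("d tool",r.inv().apply(np.asarray(p)-q).round(1),end=" ")
    if Rt is not None: print("rotvec",np.degrees((r.inv()*Rt).as_rotvec()).round(2),end=" ")
    print("j",np.round(s["qpos"],1),"F",np.round(s["force"],1),"w",round(s["gripper_width"],1))
def well():
    from scipy.optimize import least_squares
    B=np.array([[0,0,0],[115,-10,25],[115,62,25],[31,122,25],[-33,122,25]],float)
    S=[(374.9,139.4),(358,86.1),(329.9,107.5),(328.8,162.9),(345.2,189.4)]
    T=[(414.3,239),(438.4,197.8),(402.1,188.3),(360.6,217.4),(352.6,243.6)]
    P=np.array([tri(a,b)[0] for a,b in zip(S,T)])
    f=lambda v:(R.from_euler('ZY',v[:2],degrees=True).apply(B)+v[2:]-P).ravel()
    v=least_squares(f,[-13,-38,*P[0]]).x; return v[2:],R.from_euler('ZY',v[:2],degrees=True),v
E
python3 - <<'E'
from h import *
print(well()[2].round(2))
go([567.5,141.5,360]); go([567.5,141.5,144],R.from_euler('xyz',[180,0,89],degrees=True))
E
python3 drive.py '[[[0,0,-50,0,0,0],[0,0,-50,0,0,0],[0,0,-47,0,0,0]]]'
```

```text
[ -12.84  -37.86  532.12 -216.62  154.74]
d tool [ 581.8 -515.  -145.9] j [-71.3  18.3  89.7   0.   72.   -1.1] F [-0.5  0.3  0.6] w 91.5
d tool [ 581.8 -514.6   70.1] rotvec [-8.000e-02 -6.000e-02 -6.913e+01] j [-71.3  18.3  89.7   0.   72.   -1.1] F [-0.5  0.3  0.6] w 91.5
time_s: 0.4
ee_pos: [195.3, -540.4, 362.5]
ee_rot: [-180.0, -0.0, 19.9]
force: [-1.0, -1.3, 0.4]
gripper_width: 91.2
gripper_force: 0.0
```

```bash
python3 drive.py '[[[36,-32,0,0,0,0],[36,-32,0,0,0,0],[36,-32,0,0,0,0],[36,-32,0,0,0,0],[36,-32,0,0,0,0],[36,-32,0,0,0,0],[36,-32,0,0,0,0],[36,-32,0,0,0,0]]]' 70; python3 drive.py '[[[36,-32,0,0,0,0],[36,-32,0,0,0,0],[36,-32,0,0,0,0],[36,-32,0,0,0,0],[36,-32,0,0,0,0],[36,-32,0,0,0,0],[36,-32,0,0,0,0],[36,-32,0,0,0,0]]]'; python3 drive.py '[[[0,0,0,0,0,-8.5],[0,0,0,0,0,-8.5],[0,0,0,0,0,-8.5],[0,0,0,0,0,-8.5],[0,0,0,0,0,-8.5],[0,0,0,0,0,-8.5],[0,0,0,0,0,-8.5],[0,0,0,0,0,-8.5]]]'
python3 - <<'E'
from h import *
go([567.5,141.5,144],R.from_euler('xyz',[180,0,89],degrees=True))
E
```

```text
time_s: 1.2
ee_pos: [379.6, -200.2, 360.7]
ee_rot: [-180.0, 0.0, 19.8]
force: [0.6, -1.0, 0.1]
gripper_width: 69.9
gripper_force: 0.0
time_s: 2.0
ee_pos: [563.6, 138.5, 360.5]
ee_rot: [180.0, 0.0, 19.9]
force: [0.6, -1.4, 0.4]
gripper_width: 70.2
gripper_force: 0.0
time_s: 2.8
ee_pos: [562.9, 136.5, 360.4]
ee_rot: [-179.9, 0.0, 88.2]
force: [0.5, -0.0, 0.5]
gripper_width: 70.2
gripper_force: 0.0
d tool [  5.2   4.6 216.4] rotvec [-0.06  0.02 -0.78] j [12.5 15.9 72.5 -0.  91.7 14.3] F [ 0.5 -0.   0.5] w 70.2
```

```bash
python3 drive.py '[[[5,4.6,20,0,0,-0.8],[0,0,40,0,0,0],[0,0,40,0,0,0],[0,0,40,0,0,0],[0,0,40,0,0,0],[0,0,20,0,0,0],[0,0,16,0,0,0],[0,0,0,0,0,0]]]';python3 drive.py '[[[0,0,0,0,0,0],[0,0,0,0,0,0],[0,0,0,0,0,0],[0,0,0,0,0,0],[0,0,0,0,0,0],[0,0,0,0,0,0],[0,0,0,0,0,0],[0,0,0,0,0,0]]]' 0 55
```

```text
time_s: 3.6
ee_pos: [565.9, 140.9, 142.0]
ee_rot: [-179.6, 0.1, 88.7]
force: [-0.0, 0.2, 0.3]
gripper_width: 70.1
gripper_force: 0.0
time_s: 4.4
ee_pos: [568.5, 141.4, 145.5]
ee_rot: [179.9, -0.0, 88.7]
force: [1.4, 0.0, 2.7]
gripper_width: 31.7
gripper_force: 55.0
```

```bash
python3 drive.py '[[[0,0,-20,0,0,0],[0,0,-40,0,0,0],[0,0,-45,0,0,0],[0,0,-45,0,0,0],[0,0,-45,0,0,0],[0,0,-35,0,0,0],[0,0,0,0,0,0],[0,0,0,0,0,0]]]'
python3 - <<'E'
from h import *
t,Rw,v=well(); z=Rw.as_matrix()[:,2]; print(z)
Rt=R.from_matrix(np.c_[Rw.as_matrix()[:,0],-Rw.as_matrix()[:,1],-z])
pre=t+(60+131)*z; print("pre",pre)
go(pre,Rt)
for n in M: cv2.imwrite(f"pics/{n}1.png",env.grab_frame(n))
q,r,s=st()
for n in M: print(n,proj(n,q+r.apply([0,0,131])),proj(n,q-r.apply([0,0,62])))
s,t_=[cv2.imread(f"pics/{n}1.png") for n in("side","top")]
def c(i,u,v,w,h): return cv2.resize(i[v:v+h,u:u+w],(400,600),interpolation=cv2.INTER_CUBIC)
cv2.imwrite("pics/z2.png",np.hstack([c(s,190,150,160,240),c(t_,180,100,160,240)]))
E
```

```text
time_s: 5.2
ee_pos: [567.3, 141.3, 373.6]
ee_rot: [-179.9, 0.0, 88.7]
force: [0.0, -0.3, -3.8]
gripper_width: 31.5
gripper_force: 55.0
[-0.59844274  0.13642238  0.78946515]
pre [ 417.82118143 -190.56473512  305.53182128]
d tool [-335.1 -141.6   68.6] rotvec [-33.46  27.42  97.36] j [12.9 16.4 69.9 -0.  93.8 14.2] F [ 0.  -0.3 -3.8] w 31.5
side [249.52886672 254.47498218] [229.75296152 215.11529997]
top [237.65261878 210.87299663] [221.29459371 190.90001015]
```

View pics/z2.png

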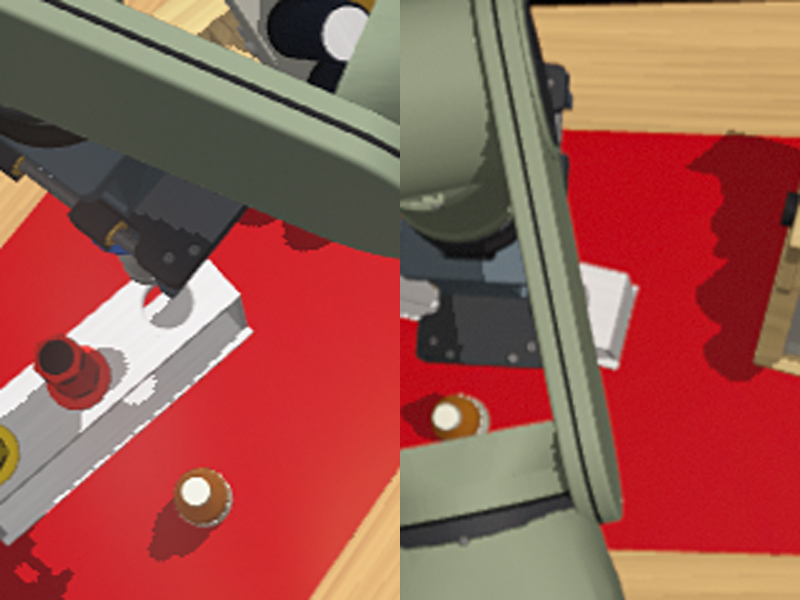

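The driver is out: the side view shows its rack hole empty at about (257,271), with the other tools undisturbed. Moving to the well.

```bash
python3 drive.py '[[[-20,-40,0,0,0,0],[-30,-38,0,0,0,0],[-30,-38,0,0,0,0],[-40,-26,0,0,0,0],[-45,0,0,0,0,0],[-45,0,0,0,0,0],[-45,0,0,0,0,0],[-45,0,20,0,0,0]]]'
python3 drive.py '[[[-35,0,40,0,0,0],[0,0,0,0,0,0]]]'
python3 - <<'E'
from h import *
t,Rw,v=well(); z=Rw.as_matrix()[:,2]; q,r,s=st()
zl=r.inv().apply(-z); a=np.cross([0,0,1],zl); a=a/np.linalg.norm(a)*np.degrees(np.arctan2(np.linalg.norm(a),zl[2])); print("tilt rv",a)
go(t+191*z)
print("hole",onz("side",257,271,118))
E
```

```text
time_s: 6.1
ee_pos: [418.9, -157.1, 354.8]
ee_rot: [179.9, 0.0, 88.7]
force: [0.9, -1.2, -3.5]
gripper_width: 31.6
gripper_force: 55.0
time_s: 6.3
ee_pos: [414.3, -190.2, 310.0]
ee_rot: [-179.2, -0.2, 88.4]
force: [-0.1, 0.9, -3.0]
gripper_width: 31.9
gripper_force: 55.0
tilt rv [-37.94931813  -7.59757869   0.        ]
d tool [-0.3  3.6  4.4] j [-26.    5.   93.2  -0.1  82.7 -24.4] F [-0.1  0.9 -3. ] w 31.9
hole [567.38534467 141.33118241 118.        ]
```

```bash
python3 drive.py '[[[0,0,0,-7.6,-1.5,0],[0,0,0,-7.6,-1.5,0],[0,0,0,-7.6,-1.5,0],[0,0,0,-7.6,-1.5,0],[0,0,0,-7.6,-1.5,0],[0,0,0,0,0,-8],[0,0,0,0,0,-8],[0,0,0,0,0,-8]]]'
python3 drive.py '[[[0,0,0,0,0,-8.5],[0,0,0,0,0,-8.5],[0,0,0,0,0,-8.5],[0,0,0,0,0,-8.5],[0,0,0,0,0,-8.5],[0,0,0,0,0,-8.5],[0,0,0,0,0,-8.5],[0,0,0,0,0,-8.5]]]'
cat > w.py <<'E'
from h import *
t,Rw,v=well(); z=Rw.as_matrix()[:,2]
def wst():
    q,r,s=st(); zl=r.inv().apply(-z); a=np.cross([0,0,1],zl); a=a/np.linalg.norm(a)*np.degrees(np.arctan2(np.linalg.norm(a),zl[2]))
    o=q+131*r.apply([0,0,1]); e=Rw.inv().apply(o-t)
    print("driver origin in well",e.round(1),"fix tool xy",r.inv().apply(Rw.apply([-e[0],-e[1],0])).round(1),"tilt fix",a.round(2),"j",np.round(s["qpos"],1))
    print("F well",Rw.inv().apply(s["force"]).round(1),"T well",Rw.inv().apply(s["torque"]).round(2),"w",round(s["gripper_width"],1),"t",s["time_s"])
    return q,r,o
if __name__=="__main__": wst()
E
python3 w.py
```

```text
time_s: 7.1
ee_pos: [416.7, -186.6, 315.0]
ee_rot: [147.0, 21.1, 106.7]
force: [0.9, 0.6, -2.0]
gripper_width: 31.7
gripper_force: 55.0
time_s: 7.9
ee_pos: [417.1, -186.5, 314.9]
ee_rot: [-169.6, 37.2, -175.4]
force: [0.6, 0.0, -3.1]
gripper_width: 31.5
gripper_force: 55.0
driver origin in well [ 5.8  4.6 68.4] fix tool xy [ 6.7 -3.1 -0.1] tilt fix [ 0.22  0.66 -0.  ] j [ -36.3  -13.5  119.3   23.    40.6 -140.4]
F well [-1.5  0.1 -2.8] T well [ 0.09  0.64 -0.05] w 31.5 t 7.9
```

```bash
python3 drive.py '[[[6.5,-3,20,0.2,0.7,0],[0,0,20,0,0,0],[0,0,0,0,0,0],[0,0,0,0,0,0]]]'; python3 - <<'E'
from w import *
q,r,o=wst()
for n in M:
    i=env.grab_frame(n); cv2.imwrite(f"pics/{n}2.png",i); print(n,proj(n,o).round(1),proj(n,t).round(1))
s,t_=[cv2.imread(f"pics/{n}2.png") for n in("side","top")]
def c(i,u,v,w,h): return cv2.resize(i[v:v+h,u:u+w],(400,600),interpolation=cv2.INTER_CUBIC)
cv2.imwrite("pics/z3.png",np.hstack([c(s,320,80,100,150),c(t_,360,190,100,150)]))
E
```

```text
time_s: 8.3
ee_pos: [436.5, -195.9, 281.1]
ee_rot: [-169.7, 36.7, -176.0]
force: [0.4, 0.2, -2.8]
gripper_width: 31.7
gripper_force: 55.0
driver origin in well [ 0.4 -1.1 28.8] fix tool xy [ 0.2  1.2 -0. ] tilt fix [-0.04  0.04  0.  ] j [ -34.8   -9.6  121.4   23.8   34.8 -141. ]
F well [-1.5  0.3 -2.4] T well [ 0.14  0.58 -0.08] w 31.7 t 8.3
side [383.3 138.9] [375.5 139.2]
top [415.2 245.9] [414.3 238.8]
```

View pics/z3.png

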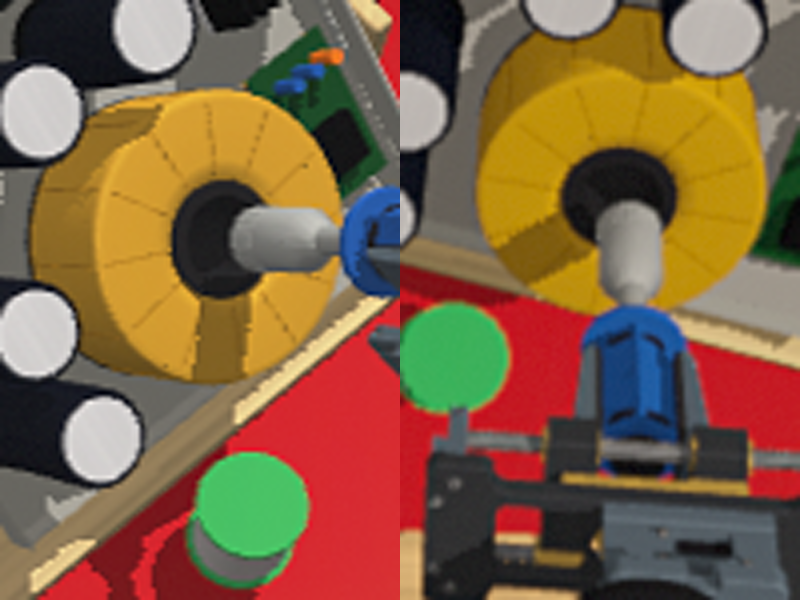

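```bash
python3 - <<'E'
from w import *
q,r,s=st(); a=-r.apply([0,0,1]); o=q-131*a; print("axis",a,z)
for n in M:
    for h in(0,20,40,60,80,108,150,193): print(n,h,proj(n,o+h*a).round(1),end=" ")
    print()
for n,roi in(("top",(395,225,435,275)),("side",(370,120,420,165))):
    I=cv2.imread(f"pics/{n}2.png"); h=cv2.cvtColor(I,cv2.COLOR_BGR2HSV); x0,y0,x1,y1=roi
    b=((h[...,0]>95)&(h[...,0]<130)&(h[...,1]>120)&(h[...,2]>70)); g=(h[...,1]<60)&(h[...,2]>85)
    for nm,k in(("blue",b),("grey",g)):
        k=k[y0:y1,x0:x1]
        L=range(y0,y1,3) if n=="top" else range(x0,x1,3)
        for l in L:
            w=np.where(k[l-y0] if n=="top" else k[:,l-x0])[0]
            if len(w)>4: print(n,nm,l,w.min()+(x0 if n=="top" else y0),w.max()+(x0 if n=="top" else y0),end="; ")
        print()
E
```

```text
axis [-0.60117369  0.13920981  0.7868995 ] [-0.59844274  0.13642238  0.78946515]
side 0 [383.4 137.9] side 20 [388.9 138.1] side 40 [394.6 138.3] side 60 [400.5 138.5] side 80 [406.6 138.7] side 108 [415.7 139. ] side 150 [430.3 139.5] side 193 [446.7 140.1] 
top 0 [415.9 245.5] top 20 [416.1 250.8] top 40 [416.3 256.2] top 60 [416.5 261.8] top 80 [416.7 267.5] top 108 [416.9 276. ] top 150 [417.4 289.4] top 193 [417.9 304.2] 
top blue 267 414 422; top blue 270 409 427; top blue 273 407 429; 
top grey 243 411 423; top grey 246 409 425; top grey 249 409 424; top grey 252 410 424; top grey 255 410 424; top grey 258 410 424; top grey 261 411 424; top grey 264 414 421; 
side blue 406 134 147; side blue 409 130 151; side blue 412 128 153; side blue 415 127 153; side blue 418 127 153; 
side grey 379 134 144; side grey 382 132 146; side grey 385 131 147; side grey 388 132 145; side grey 391 132 146; side grey 394 132 146; side grey 397 132 145; side grey 400 133 146; side grey 403 136 154; side grey 406 129 151; side grey 412 124 164; side grey 415 122 164; side grey 418 120 164;
```

```bash
cat > lat.py <<'E'
from w import *
from scipy.optimize import least_squares
# observed centreline points: top (row->u), side (col->v)
def fit(obs_t,obs_s):
    H=np.linspace(0,220,111)
    def f(p):
        e=[]; P=np.array([t+Rw.apply([p[0]+p[2]*h/100,p[1]+p[3]*h/100,h]) for h in H])
        a=np.array([proj("top",x) for x in P]); b=np.array([proj("side",x) for x in P])
        e+=[np.interp(v,a[:,1],a[:,0])-u for v,u in obs_t]; e+=[np.interp(u,b[:,0],b[:,1])-v for u,v in obs_s]
        return np.r_[e,0.3*np.array(p[2:])]
    r=least_squares(f,[0,0,0,0]); return r.x,r.fun
if __name__=="__main__":
    x,f=fit([(249,416.5),(255,417),(261,417.5),(273,418)],[(385,139),(391,139),(397,138.5),(400,139.5),(415,140)])
    print("offset at mouth (well x,y), slope mm/100mm",x.round(2),f.round(2))
    wst()
E
python3 lat.py
```

```text
offset at mouth (well x,y), slope mm/100mm [-1.95 -4.89 -0.31 -0.4 ] [ 0.25  0.04 -0.18 -0.1  -0.17  0.01  0.69 -0.23 -0.29 -0.09 -0.12]
driver origin in well [ 2.4 -2.  29.8] fix tool xy [ 1.9  2.4 -0. ] tilt fix [-0.17  0.2   0.  ] j [ -34.9   -9.7  121.3   23.8   34.7 -141. ]
F well [-1.1 -1.1 -3.1] T well [ 0.05  0.67 -0.11] w 31.9 t 8.4
```

```bash
cat > look.py <<'E'
from lat import *
def centre(tag):
    q,r,s=st(); a=-r.apply([0,0,1]); o=q-131*a; ot=[];os_=[]
    for n in("top","side"):
        I=env.grab_frame(n); cv2.imwrite(f"pics/{n}{tag}.png",I)
        h=cv2.cvtColor(I,cv2.COLOR_BGR2HSV).astype(int); k=(h[...,1]<60)&(h[...,2]>85)
        for d in(12,20,28,36,42):
            c=proj(n,o+d*a); u,v=c.round().astype(int)
            w=k[v,u-13:u+14] if n=="top" else k[v-13:v+14,u]
            i=np.where(w)[0]; 
            if len(i)<8 or len(i)>19: continue
            m=(i.min()+i.max())/2-13
            (ot.append((v,u+m)) if n=="top" else os_.append((u,v+m)))
    x,f=fit(ot,os_); print(ot,os_); print("image offset",x.round(2),f.round(2))
    rr=r; print("tool fix",rr.inv().apply(Rw.apply([-x[0],-x[1],0])).round(1))
    wst()
if __name__=="__main__":
    import sys; centre(sys.argv[1])
E
python3 look.py 3; python3 - <<'E'
from w import *
q,r,s=st(); print(r.inv().apply(Rw.apply([1.5,4,0])))
E
```

```text
[(np.int64(249), np.float64(417.0)), (np.int64(251), np.float64(417.0)), (np.int64(253), np.float64(417.5)), (np.int64(255), np.float64(417.5)), (np.int64(257), np.float64(418.0))] [(np.int64(387), np.float64(138.0)), (np.int64(389), np.float64(137.5)), (np.int64(391), np.float64(138.0)), (np.int64(393), np.float64(138.0)), (np.int64(395), np.float64(137.5))]
image offset [ 0.66 -4.58  0.44 -0.69] [ 0.16  0.28 -0.1   0.02 -0.36 -0.24  0.28 -0.2  -0.18  0.34  0.13 -0.21]
tool fix [-0.4  4.6 -0. ]
driver origin in well [ 3.  -2.3 30. ] fix tool xy [ 2.3  2.9 -0. ] tilt fix [-0.22  0.25  0.  ] j [ -34.9   -9.7  121.3   23.8   34.7 -141. ]
F well [-1.3 -0.  -1.1] T well [ 0.11  0.56 -0.09] w 31.7 t 8.5
[-2.38960433e+00  3.54115531e+00 -3.19342656e-03]
```

```bash
python3 drive.py '[[[0.3,4,0,-0.2,0.2,0],[0,0,0,0,0,0],[0,0,0,0,0,0],[0,0,0,0,0,0],[0,0,0,0,0,0]]]'; python3 look.py 4
```

```text
time_s: 9.0
ee_pos: [437.1, -193.1, 281.7]
ee_rot: [-169.8, 36.7, -176.0]
force: [-0.6, -0.5, -2.4]
gripper_width: 31.5
gripper_force: 55.0
[(np.int64(249), np.float64(415.5)), (np.int64(251), np.float64(415.0)), (np.int64(253), np.float64(415.5)), (np.int64(255), np.float64(415.5)), (np.int64(257), np.float64(415.5))] [(np.int64(386), np.float64(140.0)), (np.int64(388), np.float64(139.0)), (np.int64(390), np.float64(140.5)), (np.int64(392), np.float64(140.0)), (np.int64(394), np.float64(139.5))]
image offset [-1.61 -1.65  0.15 -0.03] [-0.26  0.32 -0.1  -0.02  0.06 -0.32  0.74 -0.7  -0.14  0.42  0.05 -0.01]
tool fix [-1.9  1.2 -0. ]
driver origin in well [ 0.6  1.8 29.3] fix tool xy [ 1.  -1.6  0. ] tilt fix [ 0.   -0.01  0.  ] j [ -34.3   -9.8  121.3   23.2   34.8 -140.1]
F well [-1.2 -0.2 -2.9] T well [ 0.13  0.66 -0.08] w 32.1 t 9.1
```

```bash
python3 drive.py '[[[-0.8,0.6,12,0,0,0],[0,0,12,0,0,0],[0,0,8,0,0,0],[0,0,5,0,0,0],[0,0,5,0,0,0],[0,0,0,0,0,0],[0,0,0,0,0,0]]]'; python3 w.py
```

```text
time_s: 9.8
ee_pos: [463.0, -198.2, 249.1]
ee_rot: [-169.8, 36.7, -176.0]
force: [-0.4, 0.9, -3.5]
gripper_width: 31.9
gripper_force: 55.0
driver origin in well [  1.5   2.6 -12.6] fix tool xy [ 2.1 -2.1 -0. ] tilt fix [-0.    0.01  0.  ] j [ -32.4   -5.3  122.9   25.4   28.5 -141.7]
F well [-2.6  0.8 -2.4] T well [ 0.09  0.62 -0.14] w 31.9 t 9.8
```

```bash
python3 drive.py '[[[0,0,8,0,0,0],[0,0,8,0,0,0],[0,0,8,0,0,0],[0,0,8,0,0,0],[0,0,6,0,0,0],[0,0,0,0,0,0],[0,0,0,0,0,0]]]'; python3 w.py
```

```text
time_s: 10.5
ee_pos: [485.7, -203.4, 218.7]
ee_rot: [-169.8, 36.6, -176.0]
force: [-0.4, 0.4, -2.6]
gripper_width: 31.7
gripper_force: 55.0
driver origin in well [  1.2   2.7 -50.9] fix tool xy [ 1.8 -2.3 -0. ] tilt fix [ 0.02 -0.02  0.  ] j [ -31.    -1.   124.    29.    23.2 -144.9]
F well [-1.9  0.3 -1.7] T well [0.07 0.57 0.01] w 31.7 t 10.5
```

```bash
python3 drive.py '[[[0,0,4,0,0,3],[0,0,3,0,0,3],[0,0,3,0,0,0],[0,0,2,0,0,0],[0,0,2,0,0,0],[0,0,0,0,0,0]]]'; python3 w.py;  python3 drive.py '[[[0,0,2,0,0,0],[0,0,0,0,0,0],[0,0,0,0,0,0]]]'; python3 w.py
```

```text
time_s: 11.1
ee_pos: [494.1, -205.3, 207.8]
ee_rot: [-174.2, 37.5, 176.6]
force: [0.1, 0.5, -2.3]
gripper_width: 31.5
gripper_force: 55.0
driver origin in well [  1.4   2.6 -64.8] fix tool xy [ 1.7 -2.4 -0. ] tilt fix [ 0. -0.  0.] j [ -30.5    0.6  124.3   30.8   21.4 -140.6]
F well [-1.4  0.5 -1.8] T well [ 0.08  0.62 -0.06] w 31.5 t 11.1
time_s: 11.4
ee_pos: [495.3, -205.6, 206.4]
ee_rot: [-174.2, 37.5, 176.6]
force: [0.8, 0.1, -2.4]
gripper_width: 32.1
gripper_force: 55.0
driver origin in well [  1.4   2.6 -66.7] fix tool xy [ 1.7 -2.4 -0. ] tilt fix [ 0.  0. -0.] j [ -30.5    0.8  124.3   31.1   21.1 -140.8]
F well [-0.9  0.2 -2.3] T well [ 0.06  0.61 -0.09] w 32.1 t 11.4
```

```bash
for i in 1; do :; done; python3 drive.py '[[[0,0,2,0,0,0],[0,0,0,0,0,0]]]'; python3 w.py;  python3 drive.py '[[[0,0,2,0,0,0],[0,0,0,0,0,0]]]'; python3 w.py; python3 drive.py '[[[0,0,2,0,0,0],[0,0,0,0,0,0]]]'; python3 w.py
```

```text
time_s: 11.6
ee_pos: [496.5, -205.9, 204.6]
ee_rot: [-174.3, 37.5, 176.5]
force: [0.1, -0.0, -3.9]
gripper_width: 31.9
gripper_force: 55.0
driver origin in well [  1.3   2.6 -68.9] fix tool xy [ 1.7 -2.4 -0. ] tilt fix [ 0. -0.  0.] j [ -30.4    1.1  124.4   31.4   20.8 -141.1]
F well [-2.3  0.  -3.1] T well [ 0.04  0.51 -0.08] w 31.9 t 11.6
time_s: 11.8
ee_pos: [497.8, -206.2, 203.0]
ee_rot: [-174.3, 37.5, 176.5]
force: [0.4, -0.0, -4.2]
gripper_width: 31.8
gripper_force: 55.0
driver origin in well [  1.4   2.6 -70.9] fix tool xy [ 1.7 -2.4  0. ] tilt fix [ 0. -0.  0.] j [ -30.3    1.3  124.4   31.7   20.6 -141.4]
F well [-2.3  0.  -3.6] T well [ 0.07  0.51 -0.07] w 31.8 t 11.8
time_s: 12.0
ee_pos: [498.9, -206.4, 201.4]
ee_rot: [-174.3, 37.5, 176.5]
force: [0.8, -0.2, -4.3]
gripper_width: 31.7
gripper_force: 55.0
driver origin in well [  1.3   2.6 -72.9] fix tool xy [ 1.6 -2.4  0. ] tilt fix [ 0.   -0.01  0.  ] j [ -30.3    1.5  124.5   32.    20.3 -141.7]
F well [-2.  -0.  -3.9] T well [ 0.03  0.51 -0.1 ] w 31.7 t 12.0
```

```bash
python3 drive.py '[[[0,0,2,0,0,0],[0,0,0,0,0,0]]]'|grep force; python3 w.py;  python3 drive.py '[[[0,0,2,0,0,0],[0,0,0,0,0,0]]]'|grep force; python3 w.py; python3 drive.py '[[[0,0,1.5,0,0,0],[0,0,0,0,0,0]]]'|grep force; python3 w.py
```

```text
force: [-12.9, 3.9, 10.8]
gripper_force: 55.0
driver origin in well [  1.9   2.8 -73.3] fix tool xy [ 2.2 -2.5 -0. ] tilt fix [ 0.    0.08 -0.  ] j [ -30.2    1.6  124.5   32.2   20.2 -142. ]
F well [-4.   0.9 16.8] T well [ 0.02  1.38 -0.09] w 31.5 t 12.2
force: [-26.1, 7.0, 25.3]
gripper_force: 55.0
driver origin in well [  3.1   3.  -73.6] fix tool xy [ 3.5 -2.6 -0. ] tilt fix [-0.01  0.22  0.  ] j [ -30.2    1.6  124.5   32.5   20.1 -142.3]
F well [-5.7  1.  36.6] T well [ 0.26  1.9  -0.09] w 31.5 t 12.4
force: [-35.2, 9.9, 36.0]
gripper_force: 55.0
driver origin in well [  4.3   3.2 -73.9] fix tool xy [ 4.7 -2.6 -0. ] tilt fix [-0.02  0.35  0.  ] j [ -30.2    1.6  124.5   32.8   19.9 -142.5]
F well [-6.8  1.8 50.8] T well [ 0.5   2.07 -0.14] w 31.7 t 12.6
```

```bash
python3 drive.py '[[[0,0,-3.5,0,0,0],[0,0,0,0,0,0]]]'|grep force:; python3 w.py;  python3 drive.py '[[[0,0,0,0,0,5],[0,0,0,0,0,5],[0,0,0,0,0,0]]]'|grep force:; python3 w.py; python3 drive.py '[[[0,0,0,0,0,5],[0,0,0,0,0,5],[0,0,0,0,0,0]]]'|grep force:; python3 w.py
```

```text
force: [0.1, 3.7, 3.6]
gripper_force: 55.0
driver origin in well [  3.6   2.6 -73.7] fix tool xy [ 3.9 -2.1 -0. ] tilt fix [-0.05  0.21  0.  ] j [ -30.2    1.6  124.4   32.3   20.1 -142. ]
F well [1.6 3.6 3.3] T well [ 1.09 -0.5  -0.09] w 31.7 t 12.8
force: [-9.3, 4.3, 12.0]
gripper_force: 55.0
driver origin in well [  4.1   2.3 -73.7] fix tool xy [ 4.  -2.5 -0. ] tilt fix [-0.03  0.23  0.  ] j [ -30.2    1.7  124.4   32.3   20.1 -131.9]
F well [-0.6  2.1 15.6] T well [ 0.67  0.02 -0.09] w 31.9 t 13.1
force: [-9.5, 2.3, 13.3]
gripper_force: 55.0
driver origin in well [  4.1   1.7 -73.7] fix tool xy [ 3.6 -2.6 -0. ] tilt fix [-0.04  0.26  0.  ] j [ -30.2    1.7  124.4   32.2   20.  -121.9]
F well [ 0.5  0.1 16.5] T well [ 0.06  0.25 -0.07] w 31.8 t 13.4
```

```bash
for k in 1; do python3 drive.py '[[[0,0,0,0,0,5],[0,0,0,0,0,5],[0,0,0,0,0,0]]]'|grep force:; python3 w.py; done; python3 drive.py '[[[0,0,0,0,0,5],[0,0,0,0,0,5],[0,0,0,0,0,0]]]'|grep force:; python3 w.py; python3 drive.py '[[[0,0,0,0,0,5],[0,0,0,0,0,5],[0,0,0,0,0,0]]]'|grep force:; python3 w.py
```

```text
force: [-11.4, 1.4, 10.7]
gripper_force: 55.0
driver origin in well [  3.9   1.1 -73.7] fix tool xy [ 3.2 -2.6 -0. ] tilt fix [-0.05  0.29  0.  ] j [ -30.2    1.6  124.4   32.2   20.  -111.9]
F well [-2.5 -1.2 15.5] T well [-0.52  0.53 -0.05] w 31.5 t 13.7
force: [-13.0, -0.5, 13.0]
gripper_force: 55.0
driver origin in well [  3.7   0.6 -73.7] fix tool xy [ 2.8 -2.5 -0. ] tilt fix [-0.05  0.31  0.  ] j [ -30.3    1.6  124.4   32.1   19.9 -101.9]
F well [-1.9 -3.4 18. ] T well [-1.17  0.88 -0.04] w 31.7 t 14.0
force: [-15.3, -2.1, 13.2]
gripper_force: 55.0
driver origin in well [  3.2   0.2 -73.7] fix tool xy [ 2.3 -2.3 -0. ] tilt fix [-0.03  0.33  0.  ] j [-30.3   1.6 124.4  32.1  19.9 -91.9]
F well [-3.3 -5.4 19.2] T well [-1.71  1.28 -0.02] w 32.0 t 14.3
```

```bash
python3 - <<'E'
from w import *
for n in M: cv2.imwrite(f"pics/{n}5.png",env.grab_frame(n))
s,t_=[cv2.imread(f"pics/{n}5.png") for n in("side","top")]
def c(i,u,v,w,h): return cv2.resize(i[v:v+h,u:u+w],(400,600),interpolation=cv2.INTER_CUBIC)
cv2.imwrite("pics/z4.png",np.hstack([c(s,360,110,60,90),c(t_,385,210,60,90)]))
for d in(24,28,34,40):
  for nm,x in(("ax",[0,0,d]),("-x",[-25,0,d]),("+y",[0,25,d]),("+x",[25,0,d]),("-y",[0,-25,d])):
    p=t+Rw.apply(x); a,b=proj("side",p),proj("top",p); print(d,nm,((a-[360,110])*6.667).round(),((b-[385,210])*6.667+[400,0]).round(),end=" | ")
  print()
wst()
E
```

```text
24 ax [145. 196.] [597. 232.] | 24 -x [183. 264.] [572. 297.] | 24 +y [ 85. 245.] [518. 211.] | 24 +x [106. 126.] [623. 164.] | 24 -y [204. 148.] [676. 252.] | 
28 ax [152. 196.] [597. 238.] | 28 -x [190. 265.] [572. 304.] | 28 +y [ 92. 245.] [518. 218.] | 28 +x [113. 126.] [623. 171.] | 28 -y [211. 148.] [677. 259.] | 
34 ax [163. 197.] [598. 249.] | 34 -x [201. 266.] [573. 315.] | 34 +y [102. 246.] [518. 228.] | 34 +x [124. 126.] [624. 181.] | 34 -y [222. 148.] [677. 269.] | 
40 ax [173. 197.] [598. 259.] | 40 -x [212. 266.] [573. 325.] | 40 +y [113. 247.] [518. 238.] | 40 +x [135. 126.] [624. 191.] | 40 -y [234. 148.] [678. 280.] | 
driver origin in well [  3.2   0.1 -73.7] fix tool xy [ 2.3 -2.3 -0. ] tilt fix [-0.03  0.33  0.  ] j [-30.3   1.6 124.5  32.1  19.9 -92. ]
F well [-3.2 -4.1 18.8] T well [-1.63  1.27 -0.1 ] w 31.6 t 14.4
```

View pics/z4.png

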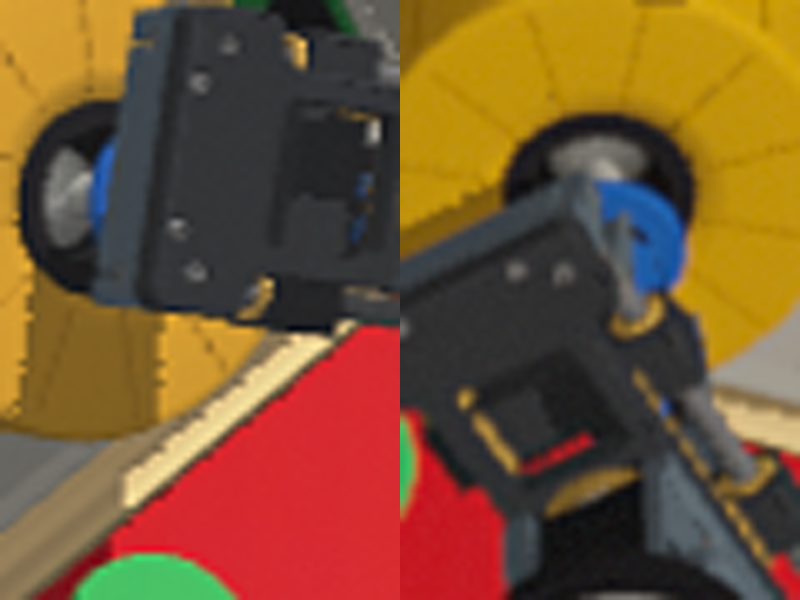

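Seen from above, the collar edge at crop (625,181) puts the socket about 6 mm short of seating. The offset between the encoder reading and the image suggests the driver sits off-centre in the grip. I'll lift out and measure that at this new wrist angle.

```bash
python3 drive.py '[[[0,0,-5,0,0,0],[0,0,-10,0,0,0],[0,0,0,0,0,0],[0,0,0,0,0,0]]]'; python3 w.py; python3 drive.py '[[[0,0,-18,0,0,0],[0,0,-18,0,0,0],[0,0,-18,0,0,0],[0,0,-18,0,0,0],[0,0,-18,0,0,0],[0,0,0,0,0,0],[0,0,0,0,0,0],[0,0,0,0,0,0]]]'|head -1; python3 drive.py '[[[0,0,0,0,0,0],[0,0,0,0,0,0]]]'|head -1;  python3 look.py 6;  python3 - <<'E'
from w import *
s,t_=[cv2.imread(f"pics/{n}6.png") for n in("side","top")]
def c(i,u,v,w,h): return cv2.resize(i[v:v+h,u:u+w],(400,600),interpolation=cv2.INTER_CUBIC)
cv2.imwrite("pics/z5.png",np.hstack([c(s,360,95,60,90),c(t_,385,210,60,90)]))
E
```

```text
time_s: 14.8
ee_pos: [491.2, -204.8, 211.6]
ee_rot: [152.3, 26.9, 117.8]
force: [-0.1, -0.8, -1.0]
gripper_width: 31.9
gripper_force: 55.0
driver origin in well [  1.3   2.3 -60. ] fix tool xy [-0.6 -2.6  0. ] tilt fix [-0.01  0.01  0.  ] j [-30.7   0.  124.2  30.1  22.  -90. ]
F well [-0.5 -0.8 -0.9] T well [-0.36  0.3   0.02] w 31.9 t 14.8
time_s: 15.6
time_s: 15.8
[(np.int64(249), np.float64(413.0)), (np.int64(251), np.float64(413.0)), (np.int64(253), np.float64(413.5)), (np.int64(255), np.float64(413.0)), (np.int64(257), np.float64(413.5))] [(np.int64(385), np.float64(142.0)), (np.int64(387), np.float64(141.0)), (np.int64(390), np.float64(141.5)), (np.int64(392), np.float64(141.0)), (np.int64(394), np.float64(140.5))]
image offset [-2.14  3.38  1.18 -0.82] [-0.02  0.09 -0.3   0.31 -0.08 -0.85  0.17 -0.3   0.22  0.74  0.35 -0.25]
tool fix [-3.9 -1.  -0. ]
driver origin in well [ 0.9  2.7 29.8] fix tool xy [-1.2 -2.6 -0. ] tilt fix [-0.02 -0.06  0.  ] j [-34.2  -9.8 121.2  23.   34.9 -83.8]
F well [-1.8 -0.3 -2.8] T well [0.01 0.63 0.01] w 31.5 t 15.9
```

View pics/z5.png

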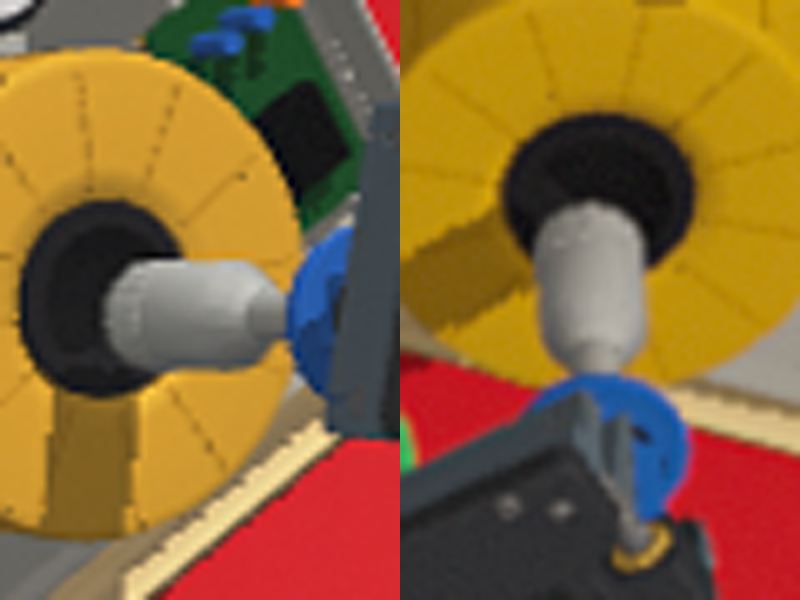

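```bash
python3 - <<'E'
from w import *
from scipy.optimize import least_squares
q,r,s=st(); tx=Rw.inv().apply(r.apply([1,0,0]))[:2]; ty=Rw.inv().apply(r.apply([0,1,0]))[:2]; print(tx,ty)
T=[(385+(x-400)/6.667,210+y/6.667) for x,y in((592,280),(592,330),(604,365),(607,445))]
S=[(360+x/6.667,95+y/6.667) for x,y in((160,315),(180,314),(220,313),(265,310))]
H=np.linspace(0,220,111)
def f(p,two):
    sl=p[2]*tx+(p[3]*ty if two else 0)
    P=np.array([t+Rw.apply([p[0]+sl[0]*(h-30)/100,p[1]+sl[1]*(h-30)/100,h]) for h in H])
    a=np.array([proj("top",x) for x in P]); b=np.array([proj("side",x) for x in P])
    return np.r_[[np.interp(v,a[:,1],a[:,0])-u for u,v in T],[np.interp(u,b[:,0],b[:,1])-v for u,v in S]]
for two in(0,1):
    x=least_squares(f,[0,0,0,0],args=(two,)); print("tip off, slope(mm/100 along tool x,y)",x.x.round(2),x.fun.round(2))
E
```

```text
[-0.73651332  0.6764222 ] [0.6764223  0.73651393]
tip off, slope(mm/100 along tool x,y) [-5.86  1.01 -4.18  0.  ] [-0.18  0.62 -0.63  0.19 -0.04 -0.   -0.08  0.12]
tip off, slope(mm/100 along tool x,y) [-6.15  0.75 -4.46  1.1 ] [-0.13  0.63 -0.63  0.14  0.02  0.03 -0.09  0.05]
```

Compared with the pre-contact view, the driver has pivoted about 2.4° in the pads: socket at crop 590, collar at about 610. I'll re-rack it to square it up, then grasp again centred.

```bash
python3 drive.py '[[[0,0,-40,0,0,0],[0,0,-20,0,0,8],[0,0,0,0,0,8],[0,0,0,0,0,8],[0,0,0,0,0,8],[0,0,0,0,0,4],[0,0,0,7.6,1.5,0],[0,0,0,7.6,1.5,0]]]'|head -1; python3 drive.py '[[[0,0,0,7.6,1.5,0],[0,0,0,7.6,1.5,0],[0,0,0,7.6,1.5,0],[0,0,0,0,0,0]]]'; python3 - <<'E'
from h import *
go([567.5,141.4,373],R.from_euler('xyz',[180,0,88.7],degrees=True))
E
```

```text
time_s: 16.7
time_s: 17.1
ee_pos: [405.2, -185.0, 328.9]
ee_rot: [-179.1, -0.1, 88.6]
force: [0.5, -0.3, -4.4]
gripper_width: 31.4
gripper_force: 55.0
d tool [330.2 153.7 -46.3] rotvec [-0.91 -0.06 -0.06] j [-25.8   3.7  92.   -0.3  85.2 -24.4] F [ 0.5 -0.3 -4.4] w 31.4
```

```bash
python3 drive.py '[[[30,0,-46,-0.9,0,0],[45,0,0,0,0,0],[45,10,0,0,0,0],[45,20,0,0,0,0],[45,20,0,0,0,0],[40,30,0,0,0,0],[40,37,0,0,0,0],[40,37,0,0,-2.4,0]]]'|head -1; python3 drive.py '[[[0,0,0,0,0,0],[0,0,0,0,0,0],[0,0,0,0,0,0]]]'; python3 - <<'E'
from h import *
go([567.5,141.4,280],R.from_euler('xyz',[180,0,88.7],degrees=True))
q,r,s=st()
for n in M: cv2.imwrite(f"pics/{n}7.png",env.grab_frame(n))
a=[onz(n,*b,118) for n,b in(("side",(257,271)),)]; print(a)
s,t_=[cv2.imread(f"pics/{n}7.png") for n in("side","top")]
def c(i,u,v,w,h): return cv2.resize(i[v:v+h,u:u+w],(400,600),interpolation=cv2.INTER_CUBIC)
cv2.imwrite("pics/z6.png",np.hstack([c(s,200,200,80,120),c(t_,190,150,80,120)]))
E
```

```text
time_s: 17.9
time_s: 18.2
ee_pos: [557.2, 131.9, 372.7]
ee_rot: [179.9, 2.4, 88.5]
force: [-0.8, 1.2, -2.6]
gripper_width: 31.6
gripper_force: 55.0
d tool [13.6 10.  92.2] rotvec [ 0.08  2.36 -0.19] j [13.5 15.5 71.4 -2.3 93.6 14.9] F [-0.8  1.2 -2.6] w 31.6
[array([567.38534467, 141.33118241, 118.        ])]
```

View pics/z6.png

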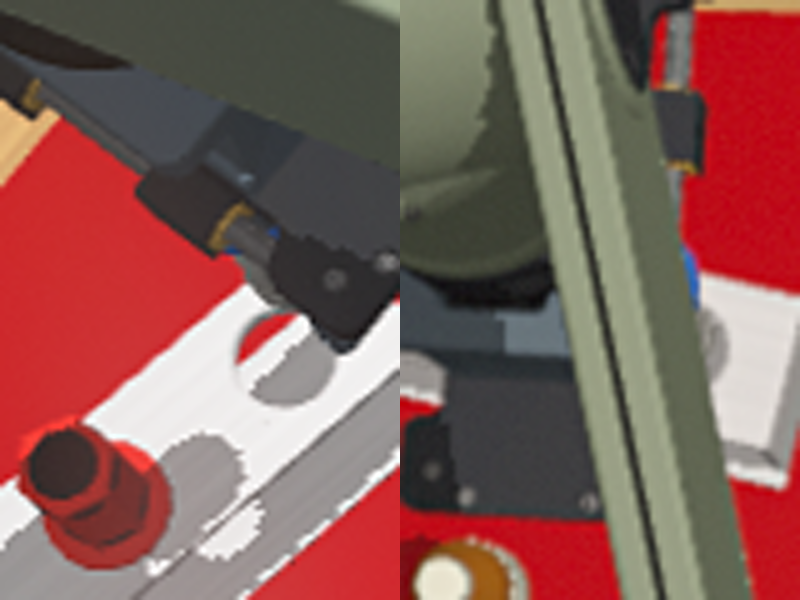

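```bash
python3 drive.py '[[[9.5,10,0,0,0,0],[1.7,0,40,0,0,0],[1.7,0,40,0,0,0],[1.2,0,30,0,0,0],[0,0,0,0,0,0],[0.6,0,15,0,0,0],[0.6,0,15,0,0,0],[0,0,0,0,0,0]]]'; python3 - <<'E'
from h import *
go([567.5,141.4,150])
E
```

```text
time_s: 19.1
ee_pos: [568.4, 141.8, 231.9]
ee_rot: [-180.0, 2.4, 88.5]
force: [-0.6, -1.0, -3.3]
gripper_width: 32.0
gripper_force: 55.0
d tool [ 3.  -0.8 81.8] j [14.2 19.1 85.9 -2.4 75.7 16.3] F [-0.6 -1.  -3.3] w 32.0
```

Tip is in the hole with no contact. Continuing down.

```bash
python3 drive.py '[[[0.8,-0.5,20,0,0,0],[0.8,0,20,0,0,0],[0.8,0,20,0,0,0],[0.6,0,15,0,0,0],[0,0,0,0,0,0]]]'|grep -v rot; python3 drive.py '[[[0,0,4,0,0,0],[0,0,0,0,0,0]]]'|grep -v rot;python3 drive.py '[[[0,0,3,0,0,0],[0,0,0,0,0,0]]]'|grep -v rot;
```

```text
time_s: 19.6
ee_pos: [567.8, 141.7, 156.6]
force: [0.0, 0.0, -2.8]
gripper_width: 32.0
gripper_force: 55.0
time_s: 19.8
ee_pos: [568.7, 141.8, 154.0]
force: [-0.5, 0.1, -2.8]
gripper_width: 31.8
gripper_force: 55.0
time_s: 20.0
ee_pos: [567.9, 141.5, 150.0]
force: [0.2, -0.4, -2.5]
gripper_width: 31.7
gripper_force: 55.0
```

```bash
python3 drive.py '[[[0,0,3,0,0,0],[0,0,0,0,0,0]]]'|grep -v rot;python3 drive.py '[[[0,0,2.5,0,0,0],[0,0,0,0,0,0]]]'|grep -v rot;python3 drive.py '[[[0,0,2,0,0,0],[0,0,0,0,0,0]]]'|grep -v rot
```

```text
time_s: 20.2
ee_pos: [567.5, 141.3, 146.3]
force: [0.5, 0.1, -3.3]
gripper_width: 31.8
gripper_force: 55.0
time_s: 20.4
ee_pos: [567.8, 141.3, 145.7]
force: [-2.8, 0.2, 4.9]
gripper_width: 31.9
gripper_force: 55.0
time_s: 20.6
ee_pos: [567.8, 141.3, 145.6]
force: [-5.1, -1.2, 13.7]
gripper_width: 31.7
gripper_force: 55.0
```

```bash
python3 drive.py '[[[0,0,-3.5,0,0,0],[0,0,0,0,0,0],[0,0,0,0,0,0],[0,0,0,0,2.4,0],[2.5,0,0,0,0,-4],[0,0,0,0,0,-8],[0,0,0,0,0,-8],[0,0,0,0,0,-8]]]' 55|head -2; python3 drive.py '[[[0,0,0,0,0,-8],[0,0,0,0,0,-8],[0,0,0,0,0,-8],[0,0,0,0,0,-8],[0,0,0,0,0,0],[0,0,0,0,0,0]]]'; python3 - <<'E'
from h import *
go([568,144,145],R.from_euler('xyz',[180,0,148.7],degrees=True))
E
```

```text
time_s: 21.4
ee_pos: [567.7, 143.7, 145.1]
time_s: 22.0
ee_pos: [567.8, 143.8, 145.3]
ee_rot: [-180.0, -0.0, 148.4]
force: [0.2, 0.0, -0.8]
gripper_width: 55.2
gripper_force: 0.0
d tool [-0.1  0.3  0.3] rotvec [-0.   -0.01 -0.33] j [ 13.1  22.1  94.2   0.   63.7 -45.3] F [ 0.2  0.  -0.8] w 55.2
```

```bash
python3 drive.py '[[[0,0,0,0,0,0],[0,0,0,0,0,0],[0,0,0,0,0,0],[0,0,0,0,0,0],[0,0,0,0,0,0],[0,0,0,0,0,0]]]' 0 10; python3 drive.py '[[[0,0,0,0,0,0],[0,0,0,0,0,0],[0,0,0,0,0,0],[0,0,0,0,0,8],[0,0,0,0,0,8],[0,0,0,0,0,8],[0,0,0,0,0,8],[0,0,0,0,0,8]]]' 55 |head -1; python3 drive.py '[[[0,0,0,0,0,8],[0,0,0,0,0,8],[0,0,0,0,0,4],[0,0,0,0,0,0],[0,0,0,0,0,0]]]'; python3 drive.py '[[[0,0,0,0,0,0],[0,0,0,0,0,0],[0,0,0,0,0,0],[0,0,0,0,0,0],[0,0,0,0,0,0],[0,0,0,0,0,0],[0,0,0,0,0,0]]]' 0 60
```

```text
time_s: 22.6
ee_pos: [567.7, 143.6, 145.6]
ee_rot: [-180.0, 0.0, 148.5]
force: [-1.0, -1.0, 0.3]
gripper_width: 32.3
gripper_force: 10.0
time_s: 23.4
time_s: 23.9
ee_pos: [567.8, 143.8, 145.6]
ee_rot: [180.0, -0.0, 88.6]
force: [0.7, -0.4, 1.0]
gripper_width: 54.8
gripper_force: 0.0
time_s: 24.6
ee_pos: [567.9, 143.8, 145.6]
ee_rot: [180.0, -0.0, 88.5]
force: [0.7, -0.4, -0.2]
gripper_width: 32.0
gripper_force: 60.0
```

```bash
sed -i 's/131\*r.apply/132.5*r.apply/' w.py; python3 drive.py '[[[0,0,-20,0,0,0],[0,0,-40,0,0,0],[0,0,-45,0,0,0],[0,0,-45,0,0,0],[0,0,-45,0,0,0],[0,0,-35,0,0,0]]]'|head -1
python3 drive.py '[[[-20,-40,0,0,0,0],[-30,-38,0,0,0,0],[-30,-38,0,0,0,0],[-40,-26,0,0,0,0],[-45,0,0,0,0,0],[-45,0,0,0,0,0],[-45,0,0,0,0,0],[-45,0,15,0,0,0]]]'|head -1
python3 drive.py '[[[-37,0,40,0,0,0],[0,4,0,-7.6,-1.5,0],[0,0,0,-7.6,-1.5,0],[0,0,0,-7.6,-1.5,0],[0,0,0,-7.6,-1.5,0],[0,0,0,-7.6,-1.5,0],[0,0,0,0,0,-8],[0,0,0,0,0,-8]]]'
python3 drive.py '[[[0,0,0,0,0,-8],[0,0,0,0,0,-8],[0,0,0,0,0,-8],[0,0,0,0,0,-8],[0,0,0,0,0,-8],[0,0,0,0,0,-8],[0,0,0,0,0,-8],[0,0,0,0,0,-8]]]'
python3 w.py
```

```text
time_s: 25.2
time_s: 26.0
time_s: 26.8
ee_pos: [418.7, -185.3, 321.2]
ee_rot: [144.8, 16.6, 99.5]
force: [0.4, -0.9, -1.9]
gripper_width: 31.9
gripper_force: 60.0
time_s: 27.6
ee_pos: [420.1, -185.6, 322.1]
ee_rot: [-178.9, 38.5, 169.3]
force: [-0.0, 0.6, -2.4]
gripper_width: 31.6
gripper_force: 60.0
driver origin in well [12.5  5.8 70.9] fix tool xy [12.7 -5.5 -0.2] tilt fix [ 0.21  0.65 -0.  ] j [ -35.6  -13.6  118.4   21.8   41.1 -126.6]
F well [-1.6  0.6 -1.8] T well [ 0.07  0.69 -0.09] w 31.6 t 27.6
```

```bash
python3 drive.py '[[[12.5,-5.5,20,0.2,0.6,0],[0,0,22,0,0,0],[0,0,0,0,0,0],[0,0,0,0,0,0],[0,0,0,0,0,0],[0,0,0,0,0,0]]]'|head -1; python3 look.py 8; python3 look.py 9
```

```text
time_s: 28.2
[(np.int64(249), np.float64(417.0)), (np.int64(251), np.float64(417.0)), (np.int64(253), np.float64(417.5)), (np.int64(255), np.float64(417.0)), (np.int64(257), np.float64(417.5))] [(np.int64(387), np.float64(137.0)), (np.int64(389), np.float64(137.0)), (np.int64(391), np.float64(137.5)), (np.int64(394), np.float64(137.5)), (np.int64(395), np.float64(137.0))]
image offset [ 3.25 -3.68 -0.03 -0.02] [ 0.03  0.11 -0.3   0.29 -0.13  0.1   0.15 -0.3  -0.24  0.29 -0.01 -0.01]
tool fix [ 3.2  3.8 -0. ]
driver origin in well [ 2.5 -1.3 29.9] fix tool xy [ 2.5  1.4 -0. ] tilt fix [-0.1   0.35  0.  ] j [ -34.9   -9.9  121.3   23.9   34.8 -129. ]
F well [-1.5  0.3 -2.4] T well [ 0.08  0.59 -0.06] w 31.9 t 28.3
[(np.int64(249), np.float64(417.0)), (np.int64(251), np.float64(417.0)), (np.int64(253), np.float64(417.5)), (np.int64(255), np.float64(417.0)), (np.int64(257), np.float64(417.5))] [(np.int64(387), np.float64(137.0)), (np.int64(389), np.float64(137.0)), (np.int64(391), np.float64(137.5)), (np.int64(394), np.float64(137.5)), (np.int64(395), np.float64(137.0))]
image offset [ 3.25 -3.68 -0.03 -0.02] [ 0.03  0.11 -0.3   0.29 -0.13  0.1   0.15 -0.3  -0.24  0.29 -0.01 -0.01]
tool fix [ 3.2  3.8 -0. ]
driver origin in well [ 2.3 -1.3 29.7] fix tool xy [ 2.2  1.4 -0. ] tilt fix [-0.09  0.32  0.  ] j [ -34.9   -9.9  121.3   23.9   34.8 -129. ]
F well [-1.4 -0.4 -3.1] T well [ 0.15  0.65 -0.1 ] w 31.7 t 28.4
```

```bash
python3 drive.py '[[[2.5,3.5,0,-0.1,0.33,0],[0,0,0,0,0,0],[0,0,0,0,0,0],[0,0,0,0,0,0],[0,0,0,0,0,0]]]'|head -1; python3 look.py 10
```

```text
time_s: 28.9
[(np.int64(250), np.float64(414.5)), (np.int64(252), np.float64(415.0)), (np.int64(254), np.float64(415.0)), (np.int64(256), np.float64(415.0)), (np.int64(258), np.float64(415.0))] [(np.int64(386), np.float64(139.5)), (np.int64(388), np.float64(140.0)), (np.int64(391), np.float64(140.0)), (np.int64(393), np.float64(140.5)), (np.int64(395), np.float64(139.5))]
image offset [-0.71 -0.17  0.08 -0.12] [ 0.24 -0.18 -0.1  -0.02  0.06  0.26 -0.18 -0.09 -0.53  0.53  0.02 -0.04]
tool fix [-0.7  0.2 -0. ]
driver origin in well [-1.4  2.4 29.2] fix tool xy [-1.3 -2.4 -0. ] tilt fix [ 0.02 -0.05  0.  ] j [ -34.4  -10.   121.5   23.2   34.9 -128.1]
F well [-1.6  0.4 -2.6] T well [ 0.05  0.54 -0.08] w 31.7 t 29.0
```

```bash
python3 drive.py '[[[-0.4,0,15,0,0,0],[0,0,15,0,0,0],[0,0,10,0,0,0],[0,0,10,0,0,0],[0,0,10,0,0,0],[0,0,10,0,0,0],[0,0,10,0,0,0],[0,0,8,0,0,0]]]'|head -1; python3 drive.py '[[[0,0,0,0,0,0],[0,0,0,0,0,0]]]'|head -1; python3 w.py; python3 drive.py '[[[0,0,3,0,0,0],[0,0,3,0,0,0],[0,0,0,0,0,0]]]'|head -1; python3 w.py
```

```text
time_s: 29.8
time_s: 30.0
driver origin in well [ -1.2   2.5 -58.9] fix tool xy [-1.1 -2.5 -0. ] tilt fix [ 0.03 -0.06  0.  ] j [ -30.9   -0.3  124.4   30.2   22.3 -134.1]
F well [-1.   0.2 -2.9] T well [ 0.11  0.59 -0.05] w 32.0 t 30.0
time_s: 30.3
driver origin in well [ -0.6   2.3 -64.6] fix tool xy [-0.5 -2.3 -0. ] tilt fix [ 0.01  0.   -0.  ] j [ -30.7    0.3  124.5   31.    21.5 -134.8]
F well [-1.1 -0.  -0.1] T well [ 0.18  0.56 -0.05] w 32.1 t 30.3
```

```bash
python3 drive.py '[[[0,0,1,0,0,0],[0,0,0,0,0,0]]]'|head -1; python3 w.py; python3 drive.py '[[[0,0,0,0,0,4],[0,0,0,0,0,4],[0,0,0,0,0,0]]]'|head -1; python3 w.py;python3 drive.py '[[[0,0,0,0,0,4],[0,0,0,0,0,4],[0,0,0,0,0,0]]]'|head -1; python3 w.py
```

```text
time_s: 30.5
driver origin in well [ -0.5   2.4 -65.6] fix tool xy [-0.5 -2.4 -0. ] tilt fix [ 0.01  0.01 -0.  ] j [ -30.7    0.5  124.5   31.1   21.3 -134.9]
F well [-0.7  0.5 -2.1] T well [ 0.33  0.33 -0.07] w 31.9 t 30.5
time_s: 30.8
driver origin in well [ -0.5   2.4 -65.7] fix tool xy [-0.8 -2.3 -0. ] tilt fix [ 0.02 -0.01  0.  ] j [ -30.7    0.5  124.5   31.1   21.3 -126.9]
F well [-0.5  1.1 -0.9] T well [ 0.36  0.27 -0.15] w 31.6 t 30.8
time_s: 31.1
driver origin in well [ -0.6   2.4 -65.8] fix tool xy [-1.2 -2.2 -0. ] tilt fix [ 0.02 -0.01  0.  ] j [ -30.7    0.5  124.5   31.2   21.3 -119. ]
F well [ 0.6  1.8 -2.5] T well [ 0.38  0.08 -0.12] w 31.3 t 31.1
```

```bash
python3 drive.py '[[[0,0,1.5,0,0,0],[0,0,0,0,0,0]]]'|head -1; python3 w.py; python3 drive.py '[[[0,0,1.5,0,0,0],[0,0,0,0,0,0]]]'|head -1; python3 w.py;python3 drive.py '[[[0,0,0,0,0,4],[0,0,0,0,0,4],[0,0,0,0,0,0]]]'|head -1; python3 w.py
```

```text
time_s: 31.3
driver origin in well [ -0.6   2.5 -67.1] fix tool xy [-1.2 -2.2 -0. ] tilt fix [ 0.02 -0.01  0.  ] j [ -30.6    0.6  124.6   31.4   21.1 -119.2]
F well [-0.3  1.2  1.7] T well [ 0.5   0.09 -0.08] w 32.1 t 31.3
time_s: 31.5
driver origin in well [ -0.6   2.5 -68.4] fix tool xy [-1.2 -2.3 -0. ] tilt fix [ 0.02  0.   -0.  ] j [ -30.6    0.8  124.6   31.6   21.  -119.4]
F well [-0.2  1.1  5.5] T well [ 0.58  0.23 -0.12] w 31.7 t 31.5
time_s: 31.8
driver origin in well [ -0.7   2.5 -68.9] fix tool xy [-1.6 -2.  -0. ] tilt fix [ 0.01 -0.03  0.  ] j [ -30.6    0.8  124.6   31.6   20.9 -111.4]
F well [ 0.9  3.  -0.9] T well [ 0.68 -0.12 -0.06] w 31.7 t 31.8
```

```bash
python3 drive.py '[[[0,0,1.5,0,0,0],[0,0,0,0,0,0]]]'|head -1; python3 w.py; python3 drive.py '[[[0,0,1.5,0,0,0],[0,0,0,0,0,0]]]'|head -1; python3 w.py;python3 drive.py '[[[0,0,0,0,0,4],[0,0,0,0,0,4],[0,0,0,0,0,0]]]'|head -1; python3 w.py;python3 drive.py '[[[0,0,1,0,0,4],[0,0,0,0,0,4],[0,0,0,0,0,0]]]'|head -1; python3 w.py
```

```text
time_s: 32.0
driver origin in well [ -0.7   2.5 -70.5] fix tool xy [-1.6 -2.  -0. ] tilt fix [ 0.01 -0.03  0.  ] j [ -30.5    1.   124.6   31.8   20.7 -111.6]
F well [ 1.   2.3 -1.7] T well [ 0.74 -0.27 -0.03] w 31.8 t 32.0
time_s: 32.2
driver origin in well [ -0.8   2.4 -71.9] fix tool xy [-1.6 -1.9 -0. ] tilt fix [ 0.01 -0.03  0.  ] j [ -30.5    1.2  124.7   32.    20.5 -111.8]
F well [ 0.9  2.3 -2.1] T well [ 0.89 -0.36 -0.02] w 31.7 t 32.2
time_s: 32.5
driver origin in well [ -1.3   2.3 -72. ] fix tool xy [-2.3 -1.3 -0. ] tilt fix [-0.03 -0.06  0.  ] j [ -30.5    1.2  124.7   32.    20.5 -103.8]
F well [ 0.   1.7 -2.4] T well [ 0.49 -0.1   0.02] w 32.0 t 32.5
time_s: 32.8
driver origin in well [ -0.9   2.5 -72.9] fix tool xy [-2.3 -1.4 -0. ] tilt fix [-0.   -0.05  0.  ] j [-30.4   1.3 124.7  32.2  20.4 -96. ]
F well [ 0.9  2.7 -3.3] T well [ 0.92 -0.44 -0.07] w 32.0 t 32.8
```

```bash
python3 drive.py '[[[0,0.5,1.5,0,0,0],[0,0,0,0,0,0]]]'|head -1; python3 w.py; python3 drive.py '[[[0,0,1.5,0,0,0],[0,0,0,0,0,0]]]'|head -1; python3 w.py;python3 drive.py '[[[0,0,1.5,0,0,0],[0,0,0,0,0,0]]]'|head -1; python3 w.py
```

```text
time_s: 33.0
driver origin in well [ -0.9   2.6 -74.4] fix tool xy [-2.3 -1.5 -0. ] tilt fix [-0.03 -0.04  0.  ] j [-30.3   1.5 124.7  32.2  20.2 -96. ]
F well [ 1.5  1.2 -1.7] T well [ 0.43 -0.14 -0.05] w 31.8 t 33.0
time_s: 33.2
driver origin in well [ -0.6   2.6 -74.6] fix tool xy [-2.1 -1.7  0. ] tilt fix [-0.    0.01  0.  ] j [-30.3   1.5 124.7  32.4  20.1 -96.2]
F well [-2.5  0.9 16. ] T well [ 0.19  0.81 -0.02] w 31.9 t 33.2
time_s: 33.4
driver origin in well [ -0.3   2.7 -74.8] fix tool xy [-1.9 -1.9  0. ] tilt fix [ 0.04  0.06 -0.  ] j [-30.3   1.5 124.8  32.6  20.  -96.4]
F well [-3.8 -1.2 34.1] T well [-0.17  1.71 -0.05] w 32.1 t 33.4
```

```bash
python3 drive.py '[[[0,0,-2.6,0,0,0],[0,0,0,0,0,0]]]'|head -1; python3 w.py; python3 drive.py '[[[0,0,0,0,0,5],[0,0,0,0,0,5],[0,0,0,0,0,5],[0,0,0,0,0,5],[0,0,0,0,0,0]]]'|head -1; python3 w.py;python3 drive.py '[[[0,0,0,0,0,5],[0,0,0,0,0,5],[0,0,0,0,0,5],[0,0,0,0,0,5],[0,0,0,0,0,0]]]'|head -1; python3 w.py
```

```text
time_s: 33.6
driver origin in well [ -0.7   2.6 -74.3] fix tool xy [-2.2 -1.6 -0. ] tilt fix [-0.01 -0.01  0.  ] j [-30.3   1.5 124.7  32.3  20.2 -96. ]
F well [ 0.5  1.4 -0.9] T well [ 0.43 -0.05 -0.05] w 31.5 t 33.6
time_s: 34.1
driver origin in well [ -0.3   2.8 -74.5] fix tool xy [-2.6 -1.2 -0. ] tilt fix [ 0.   -0.02  0.  ] j [-30.3   1.5 124.7  32.3  20.2 -76. ]
F well [0.4 1.1 6.6] T well [0.46 0.05 0.  ] w 31.5 t 34.1
time_s: 34.6
driver origin in well [ -0.2   2.8 -74.5] fix tool xy [-2.8 -0.4 -0. ] tilt fix [ 0.   -0.02  0.  ] j [-30.3   1.5 124.7  32.3  20.2 -56. ]
F well [1.2 0.7 6.3] T well [ 0.5   0.01 -0.02] w 31.8 t 34.6
```

```bash
R4='x'; python3 drive.py '[[[0,0,0,0,0,6],[0,0,0,0,0,6],[0,0,0,0,0,6],[0,0,0,0,0,6],[0,0,0,0,0,6],[0,0,0,0,0,0]]]'|head -1; python3 w.py;python3 drive.py '[[[0,0,0,0,0,6],[0,0,0,0,0,6],[0,0,0,0,0,6],[0,0,0,0,0,6],[0,0,0,0,0,6],[0,0,0,0,0,0]]]'|head -1; python3 w.py
```

```text
time_s: 35.2
driver origin in well [  0.    2.8 -74.5] fix tool xy [-2.7  0.9 -0. ] tilt fix [ 0.01 -0.02  0.  ] j [-30.3   1.5 124.7  32.3  20.2 -26.1]
F well [1.6 1.9 6.2] T well [ 0.51 -0.04 -0.07] w 31.8 t 35.2
time_s: 35.8
driver origin in well [  0.1   2.8 -74.5] fix tool xy [-1.9  2.  -0. ] tilt fix [ 0.   -0.02  0.  ] j [-30.3   1.5 124.7  32.3  20.2   3.9]
F well [1.3 2.2 5.5] T well [ 0.59 -0.1  -0.02] w 31.8 t 35.8
```

```bash
python3 drive.py '[[[0,0,0,0,0,5],[0,0,0,0,0,5],[0,0,0,0,0,5],[0,0,0,0,0,5],[0,0,0,0,0,0]]]'|head -1; python3 w.py;python3 drive.py '[[[0,0,0,0,0,5],[0,0,0,0,0,5],[0,0,0,0,0,5],[0,0,0,0,0,0]]]'|head -1; python3 w.py
```

```text
time_s: 36.3
driver origin in well [  0.2   2.7 -74.6] fix tool xy [-1.2  2.4 -0. ] tilt fix [ 0.01 -0.03  0.  ] j [-30.3   1.5 124.7  32.3  20.2  23.9]
F well [0.7 2.2 5.3] T well [ 0.62 -0.1   0.01] w 31.6 t 36.3
time_s: 36.7
driver origin in well [  0.2   2.6 -74.5] fix tool xy [-0.5  2.5  0. ] tilt fix [ 0.01 -0.04  0.  ] j [-30.3   1.5 124.7  32.3  20.1  38.9]
F well [1.5 1.4 6.4] T well [ 0.37 -0.08 -0.18] w 32.0 t 36.7
```

```bash
python3 drive.py '[[[0,0,0,0,0,0]]]'|head -1; python3 w.py;python3 drive.py '[[[0,0,0,0,0,5],[0,0,0,0,0,5],[0,0,0,0,0,0]]]'|head -1; python3 w.py; python3 drive.py '[[[0,0,0,0,0,5],[0,0,0,0,0,5],[0,0,0,0,0,0]]]'|head -1; python3 w.py
```

```text
time_s: 36.8
driver origin in well [  0.2   2.5 -74.5] fix tool xy [-0.5  2.5  0. ] tilt fix [ 0.01 -0.04  0.  ] j [-30.3   1.5 124.7  32.4  20.2  38.8]
F well [0.3 1.  5.7] T well [ 0.47 -0.11 -0.2 ] w 31.7 t 36.8
time_s: 37.1
driver origin in well [  0.3   2.5 -74.5] fix tool xy [-0.2  2.5  0. ] tilt fix [ 0.01 -0.05  0.  ] j [-30.3   1.5 124.7  32.4  20.1  48.9]
F well [1.5 0.7 4.9] T well [ 0.45 -0.15 -0.21] w 32.0 t 37.1
time_s: 37.4
driver origin in well [  0.2   2.5 -74.5] fix tool xy [0.3 2.5 0. ] tilt fix [ 0.   -0.05  0.  ] j [-30.3   1.5 124.7  32.4  20.1  58.9]
F well [1.4 2.3 5.7] T well [ 0.47 -0.13 -0.22] w 31.7 t 37.4
```

```bash
python3 drive.py '[[[0,0,0,0,0,4],[0,0,0,0,0,4],[0,0,0,0,0,4]]]'|head -1; python3 w.py|cut -c1-400; python3 drive.py '[[[0,0,0,0,0,0]]]'|head -1;python3 w.py; python3 drive.py '[[[0,0,0,0,0,-4],[0,0,0,0,0,-4],[0,0,0,0,0,-4]]]'|head -1; python3 w.py; python3 drive.py '[[[0,0,0,0,0,-4],[0,0,0,0,0,-4]]]'|head -1; python3 w.py
```

```text
time_s: 37.7
driver origin in well [  0.    2.3 -74.6] fix tool xy [1. 2. 0.] tilt fix [ 0.02 -0.04  0.  ] j [-30.3   1.5 124.7  32.3  20.1  70.9]
F well [ 0.1 -0.3  6.3] T well [ 0.01  0.22 -0.03] w 31.9 t 37.7
time_s: 37.8
driver origin in well [ -0.1   2.3 -74.6] fix tool xy [1. 2. 0.] tilt fix [ 0.02 -0.04  0.  ] j [-30.3   1.5 124.7  32.3  20.1  70.8]
F well [0.8 0.3 6. ] T well [ 0.19  0.03 -0.08] w 32.1 t 37.8
time_s: 38.1
driver origin in well [  0.3   2.5 -74.5] fix tool xy [0.3 2.5 0. ] tilt fix [-0.   -0.05  0.  ] j [-30.3   1.5 124.7  32.4  20.1  58.6]
F well [1.5 0.8 6.1] T well [ 0.51 -0.13 -0.23] w 31.5 t 38.1
time_s: 38.3
driver origin in well [  0.2   2.5 -74.5] fix tool xy [-0.   2.6 -0. ] tilt fix [-0.   -0.04  0.  ] j [-30.3   1.5 124.7  32.4  20.2  50.6]
F well [0.  1.3 5.4] T well [ 0.55 -0.17 -0.28] w 31.8 t 38.3
```

```bash
python3 drive.py '[[[0,0,0,0,0,5],[0,0,0,0,0,5],[0,0,0,0,0,5],[0,0,0,0,0,5]]]'|head -1; python3 w.py|tail -1; python3 drive.py '[[[0,0,0,0,0,5],[0,0,0,0,0,5]]]'|head -1;python3 w.py; python3 drive.py '[[[0,0,0,0,0,5],[0,0,0,0,0,5]]]'|head -1; python3 w.py; python3 drive.py '[[[0,0,0,0,0,5],[0,0,0,0,0,5]]]'|head -1; python3 w.py
```

```text
time_s: 38.7
F well [1.7 0.7 5.7] T well [ 0.53 -0.26  0.08] w 31.8 t 38.7
time_s: 38.9
driver origin in well [  0.2   2.3 -74.6] fix tool xy [1.2 2.  0. ] tilt fix [ 0.   -0.05  0.  ] j [-30.3   1.5 124.7  32.3  20.1  80.9]
F well [1.5 1.1 5.4] T well [ 0.39 -0.12  0.21] w 31.7 t 38.9
time_s: 39.1
driver origin in well [  0.3   2.3 -74.5] fix tool xy [1.5 1.8 0. ] tilt fix [-0.   -0.05  0.  ] j [-30.3   1.5 124.7  32.3  20.1  90.9]
F well [0.9 0.6 5.1] T well [ 0.44 -0.2   0.51] w 31.7 t 39.1
time_s: 39.3
driver origin in well [  0.2   2.2 -74.5] fix tool xy [1.7 1.4 0. ] tilt fix [ 0.   -0.06  0.  ] j [-30.3   1.5 124.7  32.2  20.1 100.9]
F well [1.7 0.4 5.4] T well [ 0.26 -0.13  0.71] w 31.8 t 39.3
```

```bash
python3 drive.py '[[[0,0,0,0,0,5],[0,0,0,0,0,5]]]'|head -1;python3 w.py; python3 drive.py '[[[0,0,0,0,0,5],[0,0,0,0,0,5]]]'|head -1; python3 w.py; python3 drive.py '[[[0,0,0,0,0,0]]]'|head -1; python3 w.py
```

```text
time_s: 39.5
driver origin in well [  0.2   2.2 -74.6] fix tool xy [1.9 1.  0. ] tilt fix [-0.02 -0.06  0.  ] j [-30.3   1.5 124.7  32.3  20.1 111. ]
F well [ 0.6 -0.5  5.4] T well [ 0.16 -0.04 -0.22] w 32.0 t 39.5
time_s: 39.7
driver origin in well [  0.1   2.2 -74.6] fix tool xy [2.1 0.6 0. ] tilt fix [-0.02 -0.05  0.  ] j [-30.3   1.5 124.7  32.3  20.1 121. ]
F well [0.9 0.9 6.5] T well [0.2  0.01 0.14] w 32.0 t 39.7
time_s: 39.8
driver origin in well [  0.1   2.2 -74.6] fix tool xy [2.1 0.6 0. ] tilt fix [-0.03 -0.05  0.  ] j [-30.3   1.5 124.7  32.3  20.1 120.9]
F well [0.8 0.6 5.4] T well [ 0.2   0.06 -0.29] w 31.9 t 39.8
```

```bash
python3 drive.py '[[[0,0,-8,0,0,0],[0,0,-12,0,0,0],[0,0,0,0,0,-8],[0,0,0,0,0,-8],[0,0,0,0,0,-8],[0,0,0,0,0,-8],[0,0,0,0,0,-8],[0,0,0,0,0,-8]]]'|head -1; python3 drive.py '[[[0,0,0,0,0,-8],[0,0,0,0,0,-4],[0,0,0,0,0,0]]]'|head -1; python3 w.py; python3 drive.py '[[[0,0,10,0,0,0],[0,0,4,0,0,0],[0,0,2,0,0,0],[0,0,2,0,0,0],[0,0,0,0,0,0]]]'|head -1; python3 w.py
```

```text
time_s: 40.6
time_s: 40.9
driver origin in well [ -2.3   3.  -55.1] fix tool xy [ 3.   2.2 -0. ] tilt fix [ 0.    0.19 -0.  ] j [-31.   -0.8 124.4  29.5  22.8  63.5]
F well [-0.4  0.4 -3.1] T well [ 0.1   0.47 -0.01] w 31.8 t 40.9
time_s: 41.4
driver origin in well [  0.3   2.5 -72.5] fix tool xy [0.4 2.5 0. ] tilt fix [ 0.   -0.05  0.  ] j [-30.4   1.3 124.6  32.   20.4  61.3]
F well [0.9 1.3 6.2] T well [ 0.21  0.06 -0.11] w 31.3 t 41.4
```

```bash
python3 drive.py '[[[0,0,1,0,0,3],[0,0,0,0,0,3]]]'|head -1; python3 w.py; python3 drive.py '[[[0,0,1,0,0,4],[0,0,0,0,0,4]]]'|head -1; python3 w.py; python3 drive.py '[[[0,0,0,0,0,4],[0,0,0,0,0,4]]]'|head -1; python3 w.py; python3 drive.py '[[[0,0,0,0,0,4],[0,0,0,0,0,4]]]'|head -1; python3 w.py
```

```text
time_s: 41.6
driver origin in well [  0.    2.5 -73.8] fix tool xy [0.9 2.4 0. ] tilt fix [ 0.   -0.02  0.  ] j [-30.3   1.4 124.6  32.2  20.3  67.3]
F well [ 0.7  0.2 -2.1] T well [ 0.24 -0.15 -0.03] w 31.5 t 41.6
time_s: 41.8
driver origin in well [ -0.2   2.3 -74.6] fix tool xy [1.3 1.9 0. ] tilt fix [ 0.03 -0.03  0.  ] j [-30.3   1.5 124.7  32.3  20.1  75.2]
F well [-0.7 -1.7  5.4] T well [-0.36  0.54  0.02] w 31.6 t 41.8
time_s: 42.0
driver origin in well [  0.1   2.3 -74.6] fix tool xy [1.3 1.9 0. ] tilt fix [ 0.   -0.05  0.  ] j [-30.3   1.5 124.7  32.3  20.1  83.2]
F well [-0.   0.8  5.1] T well [0.18 0.08 0.  ] w 31.7 t 42.0
time_s: 42.2
driver origin in well [  0.3   2.3 -74.6] fix tool xy [1.5 1.8 0. ] tilt fix [ 0.   -0.05  0.  ] j [-30.3   1.5 124.6  32.3  20.1  91.1]
F well [0.7 0.9 4.8] T well [0.11 0.11 0.48] w 31.6 t 42.2
```

```bash
for i in 1; do python3 drive.py '[[[0,0,0,0,0,3]]]'|head -1; python3 w.py|tail -1; done; python3 drive.py '[[[0,0,0,0,0,3]]]'|head -1; python3 w.py|tail -1; python3 drive.py '[[[0,0,0,0,0,3]]]'|head -1; python3 w.py|tail -1;  python3 drive.py '[[[0,0,0,0,0,3]]]'|head -1; python3 w.py
```

```text
time_s: 42.3
F well [-0.8  0.1  5.4] T well [0.18 0.09 0.63] w 31.6 t 42.3
time_s: 42.4
F well [-0.2  0.1  5.8] T well [0.13 0.14 0.72] w 31.6 t 42.4
time_s: 42.5
F well [ 0.3 -0.1  5.1] T well [-0.03  0.25 -0.04] w 31.4 t 42.5
time_s: 42.6
driver origin in well [  0.2   2.2 -74.6] fix tool xy [1.7 1.3 0. ] tilt fix [-0.   -0.06  0.  ] j [-30.3   1.5 124.7  32.2  20.1 103.1]
F well [ 0.4 -0.   4.7] T well [0.11 0.13 0.72] w 31.7 t 42.6
```

Torque builds to about 0.75 N m and then slips, time after time at the same place. That is well above the nut's 0.15 N m friction, so the nut is against its hard stop. Lifting straight out.

```bash
python3 drive.py '[[[0,0,-6,0,0,0],[0,0,-12,0,0,0],[0,0,-18,0,0,0],[0,0,-20,0,0,0],[0,0,-20,0,0,0],[0,0,-25,0,0,0],[0,0,-30,0,0,0],[0,0,-35,0,0,0]]]'|head -1; python3 drive.py '[[[0,0,0,0,0,0]]]'|tail -4; python3 - <<'E'
from w import *
wst(); q,r,s=st()
for yaw in(88.6,-91.4):
    Rt=R.from_euler('xyz',[180,0,yaw],degrees=True); d=(r.inv()*Rt)
    # d = Rz(a) * untilt
    M_=d.as_matrix(); 
    # swing-twist: tool z' in current frame
    zl=M_[:,2]; sw=np.cross([0,0,1],zl); sw=sw/np.linalg.norm(sw)*np.arctan2(np.linalg.norm(sw),zl[2]); S=R.from_rotvec(sw); tw=np.degrees((S.inv()*d).as_rotvec())
    print(yaw,"swing first",np.degrees(sw).round(2),"then twist",tw.round(1))
E
```

```text
time_s: 43.4
ee_rot: [-146.6, -19.4, -76.4]
force: [0.7, -1.2, -1.7]
gripper_width: 31.9
gripper_force: 60.0
driver origin in well [ 1.5  1.9 94.1] fix tool xy [ 0.8  2.2 -0. ] tilt fix [-0.11 -0.23  0.  ] j [-37.7 -16.1 118.   21.4  44.7 112. ]
F well [-0.3 -1.  -1.9] T well [ 0.07  0.66 -0.08] w 31.9 t 43.5
88.6 swing first [-32.09 -20.51   0.  ] then twist [   0.     0.  -159.1]
-91.4 swing first [-32.09 -20.51   0.  ] then twist [-0.  -0.  20.9]
```

```bash
python3 look.py 11
```

```text
[(np.int64(267), np.float64(416.0)), (np.int64(269), np.float64(416.5)), (np.int64(271), np.float64(416.0)), (np.int64(274), np.float64(416.5)), (np.int64(276), np.float64(416.5))] [(np.int64(405), np.float64(142.0))]
image offset [-7.35 -4.06  0.02 -0.05] [ 0.13 -0.3   0.28 -0.1  -0.02 -0.    0.01 -0.02]
tool fix [ 0.5 -8.4  0. ]
driver origin in well [-2.1  2.8 91. ] fix tool xy [ 3.5 -0.2 -0. ] tilt fix [ 0.11  0.1  -0.  ] j [-37.6 -15.8 118.2  21.4  44.6 112. ]
F well [-2.7  0.2 -3.2] T well [ 0.12  0.76 -0.04] w 31.5 t 43.6
```

```bash
python3 - <<'E'
from w import *
s,t_=[cv2.imread(f"pics/{n}11.png") for n in("side","top")]
def c(i,u,v,w,h): return cv2.resize(i[v:v+h,u:u+w],(400,600),interpolation=cv2.INTER_CUBIC)
cv2.imwrite("pics/z7.png",np.hstack([c(s,385,95,60,90),c(t_,385,240,60,90)]))
q,r,S=st(); a=-r.apply([0,0,1]); o=q-132.5*a
for h in(0,30,60,85,105,111): print(h,((proj("side",o+h*a)-[385,95])*6.667).round(),((proj("top",o+h*a)-[385,240])*6.667+[400,0]).round())
print("tool x in img: side",(proj("side",o+r.apply([10,0,0]))-proj("side",o))*.6667,"top",(proj("top",o+r.apply([10,0,0]))-proj("top",o))*.6667)
E
```

```text
0 [100. 312.] [590. 155.]
30 [162. 314.] [592. 213.]
60 [228. 316.] [594. 274.]
85 [287. 318.] [596. 327.]
105 [336. 320.] [597. 372.]
111 [351. 320.] [598. 385.]
tool x in img: side [ 1.28305545 -3.32711197] top [ 3.39124838 -0.74270997]
```

View pics/z7.png

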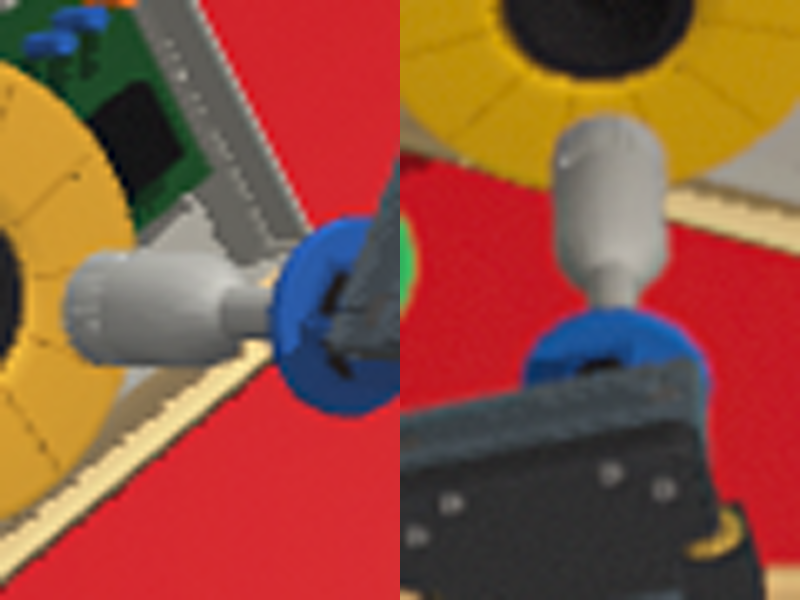

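The driver sits straight in the grip: in both views the socket and collar are parallel to the predicted axis, offset about 2.5 mm along tool x. Returning to the rack.

```bash
python3 drive.py '[[[0,0,0,-6.42,-4.1,0],[0,0,0,-6.42,-4.1,0],[0,0,0,-6.42,-4.1,0],[0,0,0,-6.42,-4.1,0],[0,0,0,-6.42,-4.1,0],[0,0,-30,0,0,-8],[0,0,-20,0,0,-8.5],[0,0,0,0,0,-8.5]]]'|head -1; python3 drive.py '[[[0,0,0,0,0,-8.5],[0,0,0,0,0,-8.5],[0,0,0,0,0,-8.5],[0,0,0,0,0,-8.5],[0,0,0,0,0,-8.5],[0,0,0,0,0,-8.5],[0,0,0,0,0,-8.5],[0,0,0,0,0,-8.5]]]'|head -1; python3 drive.py '[[[0,0,0,0,0,-8.5],[0,0,0,0,0,-8.5],[0,0,0,0,0,-8.5],[0,0,0,0,0,-8.5],[0,0,0,0,0,-8.5],[0,0,0,0,0,-8.5],[0,0,0,0,0,-8.5],[0,0,0,0,0,-6]]]'; python3 - <<'E'
from h import *
go([567.8,141.2,373],R.from_euler('xyz',[180,0,88.6],degrees=True))
E
```

```text
time_s: 44.4
time_s: 45.2
time_s: 46.0
ee_pos: [399.3, -183.3, 378.5]
ee_rot: [-179.6, -0.3, 88.4]
force: [-0.3, -0.1, -2.1]
gripper_width: 31.8
gripper_force: 60.0
d tool [329.  159.4   6.2] rotvec [-0.44 -0.34 -0.2 ] j [-26.2   2.4  86.5   0.1  91.6 -24.6] F [-0.3 -0.1 -2.1] w 31.8
```

```bash
python3 drive.py '[[[30,0,0,-0.4,-0.3,0],[45,0,0,0,0,0],[45,10,0,0,0,0],[45,22,0,0,0,0],[45,25,0,0,0,0],[40,30,0,0,0,0],[40,36,0,0,0,0],[39,36,0,0,0,0]]]'|head -1; python3 drive.py '[[[0,0,0,0,0,0],[0,0,0,0,0,0]]]'; python3 - <<'E'
from h import *
go([567.8,141.2,260],R.from_euler('xyz',[180,0,88.6],degrees=True))
E
```

```text
time_s: 46.8
time_s: 47.0
ee_pos: [563.9, 135.0, 377.1]
ee_rot: [-179.8, 0.2, 88.2]
force: [-1.0, 0.4, -2.5]
gripper_width: 31.7
gripper_force: 60.0
d tool [  6.7   4.2 117.1] rotvec [-0.21  0.18 -0.41] j [12.4 16.  70.  -0.1 94.2 14.2] F [-1.   0.4 -2.5] w 31.7
```

```bash
python3 drive.py '[[[6.5,4,20,-0.2,0.2,-0.4],[0,0,40,0,0,0],[0,0,40,0,0,0],[0,0,17,0,0,0],[0,0,0,0,0,0],[0,0,0,0,0,0]]]'; python3 drive.py '[[[0,0,15,0,0,0],[0,0,10,0,0,0],[0,0,0,0,0,0]]]'
```

```text
time_s: 47.6
ee_pos: [567.9, 139.6, 264.6]
ee_rot: [179.6, -0.1, 88.4]
force: [1.3, 0.6, -1.6]
gripper_width: 32.2
gripper_force: 60.0
time_s: 47.9
ee_pos: [567.6, 139.8, 238.8]
ee_rot: [179.7, -0.1, 88.4]
force: [0.4, -0.4, -3.3]
gripper_width: 31.9
gripper_force: 60.0
```

```bash
python3 drive.py '[[[1,0,20,0,0,0],[0,0,20,0,0,0],[0,0,20,0,0,0],[0,0,20,0,0,0],[0,0,7,0,0,0],[0,0,0,0,0,0],[0,0,0,0,0,0]]]'; python3 drive.py '[[[0,0,3,0,0,0],[0,0,0,0,0,0]]]';  python3 drive.py '[[[0,0,2,0,0,0],[0,0,0,0,0,0]]]'
```

```text
time_s: 48.6
ee_pos: [569.6, 141.5, 153.5]
ee_rot: [179.5, -0.1, 88.4]
force: [0.5, -0.6, -3.2]
gripper_width: 31.7
gripper_force: 60.0
time_s: 48.8
ee_pos: [569.0, 141.3, 149.8]
ee_rot: [179.6, -0.1, 88.5]
force: [0.2, -1.0, -2.9]
gripper_width: 31.7
gripper_force: 60.0
time_s: 49.0
ee_pos: [568.7, 141.3, 147.2]
ee_rot: [179.6, -0.1, 88.5]
force: [-1.1, -0.7, -2.4]
gripper_width: 31.7
gripper_force: 60.0
```

```bash
python3 drive.py '[[[0,0,1.5,0,0,0],[0,0,0,0,0,0]]]';  python3 drive.py '[[[0,0,1,0,0,0],[0,0,0,0,0,0]]]';
```

```text
time_s: 49.2
ee_pos: [568.9, 141.3, 145.8]
ee_rot: [179.6, -0.1, 88.5]
force: [1.3, 0.2, -1.3]
gripper_width: 31.9
gripper_force: 60.0
time_s: 49.4
ee_pos: [568.9, 141.3, 145.7]
ee_rot: [179.6, -0.1, 88.5]
force: [-1.1, -0.6, 5.5]
gripper_width: 31.6
gripper_force: 60.0
```

Collar is on the plate. Releasing, retreating straight up, then clearing the view.

```bash
python3 drive.py '[[[0,0,0,0,0,0],[0,0,0,0,0,0],[0,0,0,0,0,0],[0,0,0,0,0,0],[0,0,0,0,0,0]]]' 60; python3 drive.py '[[[0,0,-10,0,0,0],[0,0,-30,0,0,0],[0,0,-45,0,0,0],[0,0,-45,0,0,0],[0,0,-45,0,0,0],[0,-40,0,0,0,0],[0,-45,0,0,0,0],[0,-45,0,0,0,0]]]'|head -1; python3 drive.py '[[[-40,-30,0,0,0,0],[-40,-30,0,0,0,0],[-45,0,0,0,0,0],[-45,0,0,0,0,0],[-45,0,0,0,0,0],[-45,0,0,0,0,0],[-45,0,0,0,0,0],[0,0,0,0,0,0]]]'; python3 - <<'E'
from h import *
s,t_=[env.grab_frame(n) for n in("side","top")]
cv2.imwrite("pics/side12.png",s);cv2.imwrite("pics/top12.png",t_)
def c(i,u,v,w,h,W,H): return cv2.resize(i[v:v+h,u:u+w],(W,H),interpolation=cv2.INTER_CUBIC)
cv2.imwrite("pics/z8.png",np.hstack([c(s,140,60,320,330,400,412),c(t_,120,130,400,160,400,160) if 0 else cv2.resize(t_[130:330,120:320],(400,412))]))
E
```

```text
time_s: 49.9
ee_pos: [568.8, 141.3, 144.5]
ee_rot: [179.6, -0.1, 88.5]
force: [0.1, 0.4, -0.4]
gripper_width: 59.9
gripper_force: 0.0
time_s: 50.7
time_s: 51.5
ee_pos: [369.0, -163.3, 318.5]
ee_rot: [179.6, 0.0, 88.0]
force: [0.4, -0.3, -0.7]
gripper_width: 60.1
gripper_force: 0.0
```

View pics/z8.png

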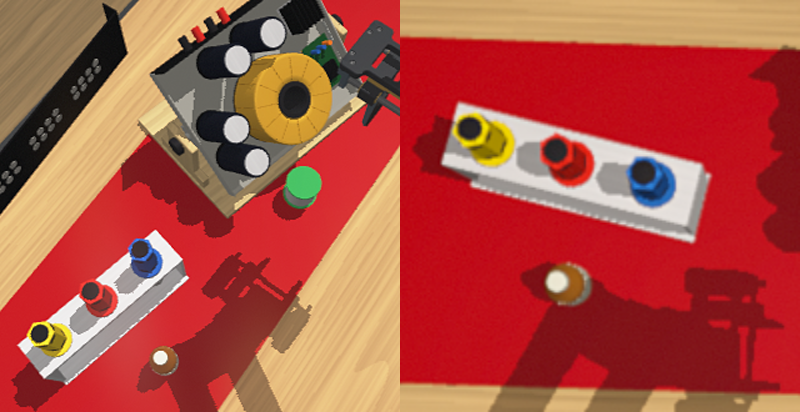

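The final view shows the blue driver upright in its hole at crop (145,250) side and (650,170) top, with the collar on the plate. The other tools, the reel, the bottle and the capacitors are where they were. Handing in.

```bash
python3 -c "
from workcell import env
print(env.job_done())"
```

```text
the job is handed in; nothing more can be done
None
```

I tightened the nut clockwise to its hard stop, inferred from the torque repeatedly climbing to about 0.75 N m, and put the blue driver back upright and fully down in its own rack hole; nothing else moved, and I handed the job in at about 52 s.

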